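# Hang the tile caddies on the return rail and bolt the carriage home

## Robot

A 7-joint arm with a two-finger parallel gripper is mounted at the origin on the work surface. World frame = base frame: x ahead of the robot, y to its left, z up, the work surface at z = 0. Lengths are in m, angles in rad, forces in N, time in s.
With the tool pointing down it reaches from about 0.425 to 0.925 m from the base axis. Payload 6.8 kg.
Tool frame: the origin (TCP) lies on the front face of the gripper's body, between the roots of the fingers; the fingertips stand 73 mm ahead of it and the grasp point (between the pads) lies 54 mm ahead of it; z points along the fingers, y is the line along which they close (so a half turn about z gives the same grasp; the last joint's range is limited). The gripper opens to 85 mm and grips with 20 to 120 N. Pads are 22 mm wide; open, the fingers measure 114 mm over their backs; the gripper's body (76 mm by 85 mm) begins 54 mm behind the grasp point. The pads swing forward as they close: fully open they stand 13 mm farther back than shut.
Start: joints at [-1.224, 0.477, 0.022, 1.555, -0.011, 1.109, -0.083], TCP at [0.297, 0.606, 0.304] pointing down, gripper open.
Joint ranges: [-2.96, 2.96], [-0.34, 2.1], [-1.41, 1.46], [0.24, 2.44], [-1.37, 4.51], [0.17, 1.92], [-2.96, 2.96]. Speed limits (rad/s): [2.39, 2.39, 3.14, 3.14, 3.14, 3.14, 3.14].

## Interface

Orientations are given as a unit quaternion [w, x, y, z].
In Python, from station import bot, optics gives the robot as it stands.
- The arm moves only by the tool drive_tool, never from a script. Its argument "deltas" is a list of rows, each an object with "gripper": the closure in counts, from 0 (fully open) to 255 (shut); "offset": the shift along the tool's x, y, z in units of 1000 mm (1.0 is 1000 mm), a list of three; "angular": the turn, a rotation vector about the tool's x, y, z in units of 45 degrees (1.0 is 45 degrees), a list of three. In form: [{"gripper": gripper, "offset": [dx, dy, dz], "angular": [rx, ry, rz]}, ...]. A call has 1 to 5 rows; each row is the pose to reach, as a shift and turn from the pose commanded when the call began, along the tool's axes at that moment; what a row does not reach only later rows make up. A row lasts 1/10 s, in which the tool goes at most 50 mm and 8.59 degrees, less where a joint would pass 70% of its speed; a pose out of reach is approached as far as the arm can. A call with a number of a shift or a turn outside -1 to 1 is refused whole. A call with a gripper value outside its range is refused whole. The fingers move at their own pace and stop on an object; "grip_force" is the grip in N (left out, the last holds). Time passes only in rows, so rows that repeat a pose let the fingers close. It gives the time, the measured TCP pose, the force, the opening and the grip force at its end, in the units of the state.
- bot.get_obs(): the state, without advancing time (a new reading comes with each control period).
- optics.read_camera(name): name is "scene" or "top" or "wrist"; returns the picture (420x560x3 uint8, blue, green, red); there is no depth.
- optics.camera_model(name): a dict with "fx", "fy", "cx", "cy" (pixels), "cam_to_world" (4x4, takes a point from camera to world coordinates). Camera axes: x right, y up, looking along -z (the intrinsics and any distortion apply to the point x, -y, -z); pixel columns grow to the right and rows downward; lengths in m; the calibration is good to about 2 mm. A picture is of the moment at which its call begins: read the wrist's pose just before it. camera_model takes no time and is no camera call; for the wrist camera it gives the pose at the moment of the call.
- bot.hand_in(): hands the job in; it is judged then, once.
The state is a dict: "t": time; "q": joint angles; "joint_vel": joint speeds; "joint_torque": joint torques, N m; "eef_pos": TCP position; "tool_rot": TCP orientation; "contact_force": force on the tool from outside, world axes, zero at the start; "torque": the same for the moment, N m; "gripper_width": opening from 0.0 (shut) to 1.0 (fully open); "grasp_force": force on a finger pad.
Only numpy, scipy, OpenCV 4.12 (cv2) and the standard library are available. Lean on these libraries where they do the work, as an engineer would, in place of code of your own. Each camera call takes 0.05 s, during which the arm holds its last target. There are 200 camera calls.

## Task

Draw the brass bolt back out of its keeper and slide the rail carriage all the way to the right, to its loading end. There, hang every red tile caddy that stands on the marble on it: lift its hook over the rail's front lip and lower it until it is fully seated, hanging upright with its tongue behind the lip. When all of them hang, slide the carriage all the way home to the left, only then slide the bolt fully into its keeper again, and leave the tea things where they are.

Things in the scene. Friction and masses are not known exactly. Their poses are not given: they have to be found in the camera images.
- caddy0_mid (a point): Red plastic tile caddy, tiles fixed in it (80 mm along y, 76 along x, 130 high, 0.2 to 0.33 kg); None if absent. Point half-way up, 65 mm above its underside; x to its hook (back), z up. Grip tab on top: x -7 to +17 mm, 16 mm thick along y, 15 to 65 mm above the point; pinch it across y from above, fingertips 22 mm or more above the point.
- caddy0: The same caddy; origin at the centre of its flat underside, axes as above. Hook: flat back face at x = +26 mm; from its top a 50 mm wide arm goes back, underside at z = 76 mm; from that a tongue 6 mm thick (x 40 to 46 mm) hangs down to z = 54 mm. So a slot 14 mm wide, 22 mm deep and open below lies between back and tongue.
- caddy1_mid (a point): Red plastic tile caddy, tiles fixed in it (80 mm along y, 76 along x, 130 high, 0.2 to 0.33 kg); None if absent. Point half-way up, 65 mm above its underside; x to its hook (back), z up. Grip tab on top: x -7 to +17 mm, 16 mm thick along y, 15 to 65 mm above the point; pinch it across y from above, fingertips 22 mm or more above the point.
- caddy1: The same caddy; origin at the centre of its flat underside, axes as above. Hook: flat back face at x = +26 mm; from its top a 50 mm wide arm goes back, underside at z = 76 mm; from that a tongue 6 mm thick (x 40 to 46 mm) hangs down to z = 54 mm. So a slot 14 mm wide, 22 mm deep and open below lies between back and tongue.
- caddy2_mid (a point): Red plastic tile caddy, tiles fixed in it (80 mm along y, 76 along x, 130 high, 0.2 to 0.33 kg); None if absent. Point half-way up, 65 mm above its underside; x to its hook (back), z up. Grip tab on top: x -7 to +17 mm, 16 mm thick along y, 15 to 65 mm above the point; pinch it across y from above, fingertips 22 mm or more above the point.
- caddy2: The same caddy; origin at the centre of its flat underside, axes as above. Hook: flat back face at x = +26 mm; from its top a 50 mm wide arm goes back, underside at z = 76 mm; from that a tongue 6 mm thick (x 40 to 46 mm) hangs down to z = 54 mm. So a slot 14 mm wide, 22 mm deep and open below lies between back and tongue.
- caddy3_mid (a point): Red plastic tile caddy, tiles fixed in it (80 mm along y, 76 along x, 130 high, 0.2 to 0.33 kg); None if absent. Point half-way up, 65 mm above its underside; x to its hook (back), z up. Grip tab on top: x -7 to +17 mm, 16 mm thick along y, 15 to 65 mm above the point; pinch it across y from above, fingertips 22 mm or more above the point.
- caddy3: The same caddy; origin at the centre of its flat underside, axes as above. Hook: flat back face at x = +26 mm; from its top a 50 mm wide arm goes back, underside at z = 76 mm; from that a tongue 6 mm thick (x 40 to 46 mm) hangs down to z = 54 mm. So a slot 14 mm wide, 22 mm deep and open below lies between back and tongue.
- rail_lip (a point): On the sliding carriage: middle of the front top edge of its steel lip, 105 mm above the table; x away from the robot, into the rail; y along it; z up. Lip: upright plate x 0 to 5 mm, whose front apron goes down 75 mm. Behind it a channel (x 5 to 35 mm, 35 mm deep), then a back wall (x 35 to 40 mm, 15 mm higher than the lip).
- rail_seat (a point): In the channel behind the lip, 20 mm behind and 22 mm below rail_lip, same axes. A seated caddy straddles the lip: tongue in the channel, hook arm on the lip's top edge, back at the apron, so its half-way point is 26 to 35 mm in front of rail_lip (-x) and 11 to 16 mm below it; it may lean by up to 0.15 rad. Room for caddies: y -197 to +197 mm, between green end plates (x -20 to +40 mm, 15 mm higher than the lip).
- carriage (a joint): Slide of the carriage along rail_lip's +y (to the robot's left), m: 0 = right-hand loading end, 0.07 = home at the left stop. It starts at or near home, takes about 3 to 4 N to move and stays where it is left.
- carriage_post (a point): Centre of the wooden post for sliding the carriage: 16 x 16 mm, 50 mm high (25 mm either way), upright on the middle of the back wall; axes as rail_lip. Pinch it from above, fingertips at most 20 mm below this point.
- bolt (a joint): Barrel bolt, m: 0 = drawn back, 0.045 = fully in its brass keeper; starts in it. Slides along rail_lip's +x on the wooden block at the left end of the stand. The keeper, on the carriage's left end, lines up only when the carriage is home. Takes about 2 to 3 N and stays where it is left.
- bolt_post (a point): Centre of the bolt's upright brass handle: 14 x 14 mm, 52 mm high (26 mm either way); it moves with the bolt, axes as rail_lip. Brass straps on the block, 17 mm lower than this point, stand 21 mm in front (-x) and 81 mm behind (+x) when drawn. Pinch it from above, fingertips at most 15 mm below this point.
- teapot: Small copper teapot, 110 mm across, 100 mm high; origin at the centre of its underside. A bystander: leave it alone.
- saucer0: Stainless steel saucer, 104 mm across; origin at the centre of its underside. A bystander: leave it alone.
- saucer1: Stainless steel saucer, 104 mm across; origin at the centre of its underside. A bystander: leave it alone.
- tongs: Brass sugar tongs lying flat, 118 mm long; origin at the centre of its underside. A bystander: leave it alone.
- glass: Amber tea glass, 54 mm across, 85 mm high; origin at the centre of its underside. A bystander: leave it alone.
Things that resemble listed ones, but are neither listed nor needed, are in the scene too. Leave any blue look-alike of the caddy0 alone.

How it is judged:
By the outcome, as a careful person would: the job done as asked, in the order asked, and still so for the second after the job is handed in, with the robot touching nothing.
Of caddy0, caddy1, caddy2, caddy3 only 3 to 4 are there at a start; the rules pass over those that are not, and their reading is None.
At some moment in a run one of caddy0, caddy1, caddy2, caddy3 may be knocked a few centimetres aside while the robot is not near it.
It also fails if it takes over 200 s, if anything falls off the work surface, if the arm or the gripper's body presses on something with over 40 N, if the wrist force passes 120 N, or if a joint passes its speed limit or range.

## Working session

There is one attempt and no reset: what is moved stays moved. The work goes in short steps, Python scripts to look and compute and a tool call to move; the robot and the scene stay as the last step left them, time stands still between calls to the robot, and variables do not carry over. Pictures are saved under pics/ and viewed, at most 14 in all, crops included, and the job is handed in when it is done.

Besides the shell and the picture viewer there is one more tool, called after "Request:" as name(argument=value, ...), one argument or row to a line, values as JSON. drive_tool: Moves the arm, as the interface text tells. Its arguments: {"type":"object","properties":{"deltas":{"type":"array"},"grip_force":{"type":"number"}},"required":["deltas"]}

```bash
ls; mkdir -p pics; python3 - <<'E'
from station import bot, optics
import cv2, numpy as np
o=bot.get_obs(); print(o)
for n in("scene","top"):
    cv2.imwrite(f"pics/{n}0.png",optics.read_camera(n)); m=optics.camera_model(n); print(n,m)
E
```

```text
pics
{'t': 0.0, 'q': array([-1.22412695,  0.47776273,  0.02236202,  1.55643021, -0.01147133,
        1.10928993, -0.08311042]), 'joint_vel': array([ 0.00067633, -0.00046402, -0.00159308,  0.00100113, -0.00135418,
       -0.00060751, -0.00042433]), 'joint_torque': array([-7.27586357e-04, -5.96447110e+01,  1.60752274e+00, -2.81181407e+01,
        1.24640384e-02,  9.55233991e-03, -3.04196715e-05]), 'eef_pos': array([0.29632191, 0.60598222, 0.30296006]), 'tool_rot': array([-1.17210772e-04,  2.25428081e-01,  9.74259413e-01, -8.73078997e-04]), 'contact_force': array([-0.33411103,  0.24392227, -0.2698903 ]), 'torque': array([ 0.00480488,  0.01541185, -0.01875807]), 'grasp_force': 0.0, 'gripper_width': 1.0033452113921404}
scene {'fx': 389.37147511958705, 'fy': 389.37147511958705, 'cx': 274.24204882065777, 'cy': 208.84617342958808, 'cam_to_world': array([[-0.79553936, -0.37485878,  0.47602313,  1.06349065],
       [ 0.60546565, -0.46202099,  0.64803391,  0.63530783],
       [-0.02298853,  0.80375214,  0.59452   ,  0.72141129],
       [ 0.        ,  0.        ,  0.        ,  1.        ]])}
top {'fx': 436.2883453691799, 'fy': 436.2883453691799, 'cx': 278.72572935206483, 'cy': 211.7818971946733, 'cam_to_world': array([[-0.01457439,  0.98639523, -0.16374382,  0.33521927],
       [-0.99989106, -0.01399481,  0.00469261, -0.01062189],
       [ 0.0023372 ,  0.16379437,  0.98649173,  1.43192207],
       [ 0.        ,  0.        ,  0.        ,  1.        ]])}
```

View pics/scene0.png

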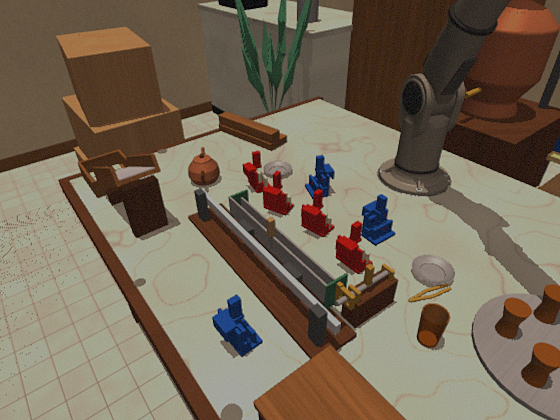

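View pics/top0.png

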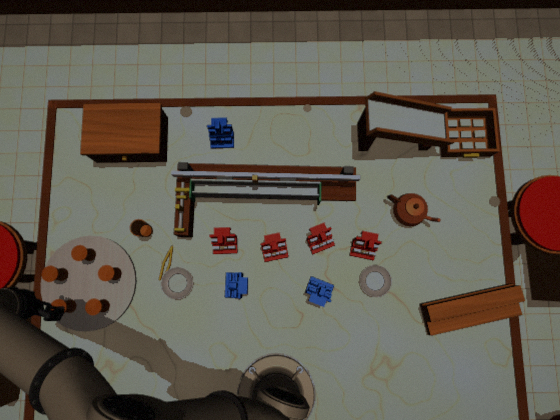

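Scene and top views: red caddies (top image) at (224,240), (274,247), (319,238), (366,245). Look-alikes are the blue ones at (220,132), (235,285) and (320,291), left alone. The red stools at (0,255) and (540,220) are furniture. The bolt is around (183,190) and the carriage post near (254,181). One close crop to check this.

```bash
cat > h.py <<'E'
from station import bot, optics
import cv2, numpy as np
from scipy.spatial.transform import Rotation as R
def rot(q): return R.from_quat([q[1],q[2],q[3],q[0]])
def ray(m,u,v):
    M=m["cam_to_world"]; d=M[:3,:3]@np.array([(u-m["cx"])/m["fx"],-(v-m["cy"])/m["fy"],-1]); return M[:3,3],d
def plane(m,u,v,z):
    c,d=ray(m,u,v); return c+d*(z-c[2])/d[2]
def proj(m,p):
    M=m["cam_to_world"]; c=M[:3,:3].T@(np.asarray(p)-M[:3,3]); return m["cx"]+m["fx"]*c[0]/-c[2], m["cy"]-m["fy"]*c[1]/-c[2]
def tri(obs):
    A=np.zeros((3,3));b=np.zeros(3)
    for m,u,v in obs:
        c,d=ray(m,u,v); d=d/np.linalg.norm(d); P=np.eye(3)-np.outer(d,d); A+=P;b+=P@c
    return np.linalg.solve(A,b)
def red(im):
    h=cv2.cvtColor(im,cv2.COLOR_BGR2HSV); return (((h[...,0]<6)|(h[...,0]>174))&(h[...,1]>170)&(h[...,2]>60)).astype(np.uint8)
def go(p,ang=None):
    """offset (tool axes, m) and angular (45deg units) from present pose to world TCP p, tool x along... yaw ang of tool y axis"""
    o=bot.get_obs(); r=rot(o["tool_rot"])
    off=r.inv().apply(np.asarray(p)-o["eef_pos"]); a=np.zeros(3)
    if ang is not None:
        y=np.array([np.cos(ang),np.sin(ang),0]); 
        if r.apply([0,1,0])@y<0: y=-y
        z=np.array([0,0,-1]); x=np.cross(y,z)
        a=(r.inv()*R.from_matrix(np.c_[x,y,z])).as_rotvec()/(np.pi/4)
    print("t",round(o["t"],2),"pos",o["eef_pos"].round(4),"yaxis",r.apply([0,1,0]).round(3),"off",off.round(4),"ang",a.round(4),"F",o["contact_force"].round(1),"w",round(o["gripper_width"],3)); return off,a
E
python3 - <<'E'
from h import *
im=cv2.imread("pics/top0.png"); m=optics.camera_model("top")
cv2.imwrite("pics/c1.png",cv2.resize(im[155:275,165:400],(799,408),interpolation=cv2.INTER_CUBIC))
k=red(im); n,l,s,c=cv2.connectedComponentsWithStats(cv2.morphologyEx(k,cv2.MORPH_CLOSE,np.ones((5,5))))
for i in range(1,n):
    if s[i,4]>100: print(s[i],c[i].round(1),plane(m,*c[i],.08).round(3))
s0=cv2.imread("pics/scene0.png"); cv2.imwrite("pics/c2.png",cv2.resize(s0[140:360,180:410],(627,600),interpolation=cv2.INTER_CUBIC))
E
```

```text
[ 519  176   41   75 2408] [542.2 211.7] [ 0.548 -0.846  0.08 ]
[  0 225  18  64 811] [  6.8 255.8] [0.434 0.824 0.08 ]
[308 224  26  30 539] [319.6 238.3] [ 0.474 -0.143  0.08 ]
[210 228  27  26 490] [223.5 241.5] [0.469 0.156 0.08 ]
[350 232  31  28 513] [365.1 246. ] [ 0.448 -0.283  0.08 ]
[261 234  27  28 481] [273.7 247.9] [0.446 0.    0.08 ]
```

View pics/c1.png

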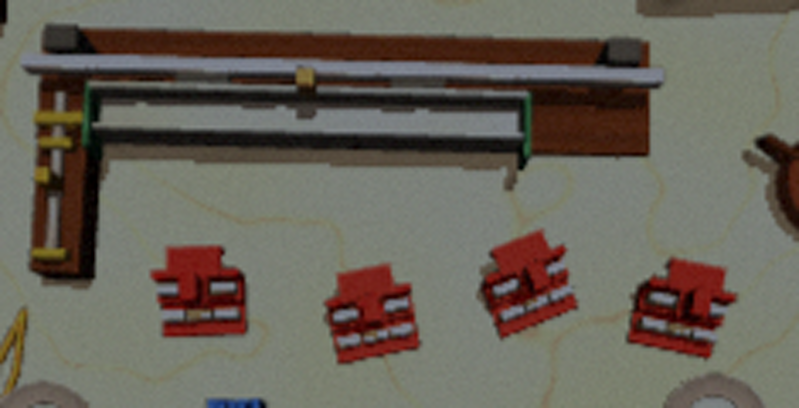

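View pics/c2.png

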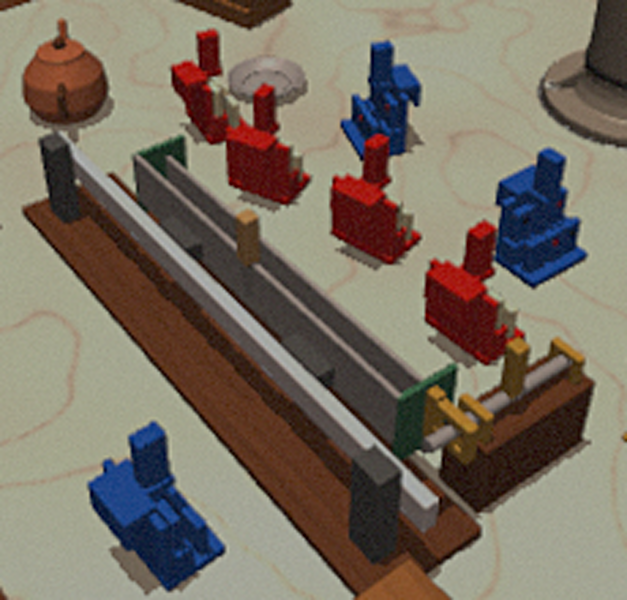

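Crops confirm: four red caddies, hooks toward the rail with small yaws. Bolt handle top is at scene (369,268) / top (177,206). Carriage post top is at scene (271,219) / top (255,176).

```bash
python3 - <<'E'
from h import *
T=optics.camera_model("top");S=optics.camera_model("scene")
b=tri([(T,177.4,206.5),(S,369.3,267.7)]); c=tri([(T,255,176.5),(S,270.6,218.9)])
print("bolt top",b.round(4),[proj(T,b),proj(S,b)]); print("post top",c.round(4),[proj(T,c),proj(S,c)])
for n,(u,v) in dict(lipL=(92,130),lipR=(522,141),bwL=(90,90),bwR=(525,97)).items():
    print(n,plane(T,165+u/3.4,155+v/3.4,.105 if n[0]=='l' else .12).round(4))
im=cv2.imread("pics/top0.png"); k=red(im)
n,l,s,cc=cv2.connectedComponentsWithStats(cv2.morphologyEx(k,cv2.MORPH_CLOSE,np.ones((5,5))))
go([b[0],b[1],.3],np.pi/2)
w=optics.read_camera("wrist"); print(optics.camera_model("wrist"))
cv2.imwrite("pics/w0.png",w)
E
```

```text
bolt top [0.5696 0.2881 0.1401] [(np.float64(177.21767293092435), np.float64(206.63827201294694)), (np.float64(368.9639185278555), np.float64(267.664037843266))]
post top [0.6509 0.0541 0.1664] [(np.float64(254.4520729056873), np.float64(177.13336318345893)), (np.float64(269.53733575549296), np.float64(218.7338330488034))]
lipL [0.6176 0.2512 0.105 ]
lipR [ 0.6019 -0.1411  0.105 ]
bwL [0.6515 0.2507 0.12  ]
bwR [ 0.6395 -0.1435  0.12  ]
t 0.1 pos [0.2963 0.606  0.303 ] yaxis [ 0.439  0.898 -0.002] off [-0.3852 -0.1656  0.0033] ang [-2.100e-03 -4.000e-04 -5.791e-01] F [-0.2  0.2 -0.3] w 0.994
{'fx': 310.0625501998187, 'fy': 310.0625501998187, 'cx': 281.37087562831164, 'cy': 214.38879611055748, 'cam_to_world': array([[ 4.39340590e-01, -8.67052074e-01, -2.34947968e-01,
         2.36988562e-01],
       [ 8.98320212e-01,  4.23814530e-01,  1.15767183e-01,
         6.35796990e-01],
       [-8.01813652e-04, -2.61919731e-01,  9.65089328e-01,
         3.72341136e-01],
       [ 0.00000000e+00,  0.00000000e+00,  0.00000000e+00,
         1.00000000e+00]])}
```

```bash
python3 - <<'E'
from h import *
T=optics.camera_model("top");S=optics.camera_model("scene")
print("guide post top",tri([(T,165+62/3.4,155+35/3.4),(S,180+375/2.726,140+455/2.726)]).round(3), "bar end", tri([(T,165+25/3.4,155+62/3.4),(S,180+432/2.726,140+500/2.726)]).round(3))
go([.5696,.2881,.26],-.035)
E
```

```text
guide post top [0.705 0.28  0.111] bar end [0.686 0.32  0.086]
t 0.15 pos [0.2963 0.6061 0.3032] yaxis [ 0.439  0.898 -0.001] off [-0.3852 -0.1656  0.0434] ang [-1.5000e-03  1.1000e-03  1.4655e+00] F [0.1 0.8 0.5] w 0.999
```

Request:
drive_tool(
  deltas=[
    {"gripper": 90, "offset": [-0.385, -0.166, 0.0], "angular": [0, 0, 1.466]},
    {"gripper": 90, "offset": [-0.385, -0.166, 0.0], "angular": [0, 0, 1.466]},
    {"gripper": 90, "offset": [-0.385, -0.166, 0.0], "angular": [0, 0, 1.466]},
    {"gripper": 90, "offset": [-0.385, -0.166, 0.0], "angular": [0, 0, 1.466]},
    {"gripper": 90, "offset": [-0.385, -0.166, 0.0], "angular": [0, 0, 1.466]},
  ],
  grip_force=40,
)

```text
out of range: a turn must lie within [-1, 1]
```

```bash
python3 - <<'E'
from h import *
go([.5696,.2881,.26],-.035)
E
```

```text
t 0.15 pos [0.2963 0.6061 0.3032] yaxis [ 0.439  0.898 -0.001] off [-0.3852 -0.1656  0.0434] ang [-1.5000e-03  1.1000e-03  1.4655e+00] F [0.1 0.8 0.5] w 0.999
```

Request:
drive_tool(
  deltas=[
    {"gripper": 90, "offset": [-0.385, -0.166, 0.0], "angular": [0, 0, 0.95]},
    {"gripper": 90, "offset": [-0.385, -0.166, 0.0], "angular": [0, 0, 0.95]},
    {"gripper": 90, "offset": [-0.385, -0.166, 0.0], "angular": [0, 0, 0.95]},
    {"gripper": 90, "offset": [-0.385, -0.166, 0.0], "angular": [0, 0, 0.95]},
    {"gripper": 90, "offset": [-0.385, -0.166, 0.0], "angular": [0, 0, 0.95]},
  ],
  grip_force=40,
)

```text
t: 0.65
eef_pos: [0.4602, 0.4148, 0.3038]
tool_rot: [-0.0, 0.568, 0.823, -0.0]
contact_force: [0.7, 0.6, 0.1]
gripper_width: 0.643
grasp_force: 0.0
```

```bash
python3 - <<'E'
from h import *
go([.5696,.2881,.26],-.035)
E
```

```text
t 0.65 pos [0.4602 0.4148 0.3038] yaxis [ 0.935  0.356 -0.   ] off [-0.1574  0.0572  0.0438] ang [-3.000e-04  0.000e+00  5.078e-01] F [0.7 0.6 0.1] w 0.643
```

Request:
drive_tool(
  deltas=[
    {"gripper": 90, "offset": [-0.157, 0.057, 0.044], "angular": [0, 0, 0.508]},
    {"gripper": 90, "offset": [-0.157, 0.057, 0.044], "angular": [0, 0, 0.508]},
    {"gripper": 90, "offset": [-0.157, 0.057, 0.044], "angular": [0, 0, 0.508]},
    {"gripper": 90, "offset": [-0.157, 0.057, 0.044], "angular": [0, 0, 0.508]},
    {"gripper": 90, "offset": [-0.157, 0.057, 0.044], "angular": [0, 0, 0.508]},
  ],
)

```text
t: 1.15
eef_pos: [0.5713, 0.2858, 0.2587]
tool_rot: [0.001, 0.72, 0.694, -0.001]
contact_force: [-1.0, -1.2, -0.0]
gripper_width: 0.645
grasp_force: 0.0
```

```bash
python3 - <<'E'
from h import *
go([.5696,.2881,.177],-.035)
m=optics.camera_model("wrist"); w=optics.read_camera("wrist"); cv2.imwrite("pics/w1.png",w)
print(proj(m,[.5696,.2881,.14])); np.save("w1.npy",m)
E
```

```text
t 1.15 pos [0.5713 0.2858 0.2587] yaxis [ 0.999 -0.036 -0.   ] off [ 0.0025 -0.0018  0.0817] ang [-0.0002  0.0045 -0.0016] F [-1.  -1.2 -0. ] w 0.645
(np.float64(278.57042448096036), np.float64(234.23799393025058))
```

View pics/w1.png

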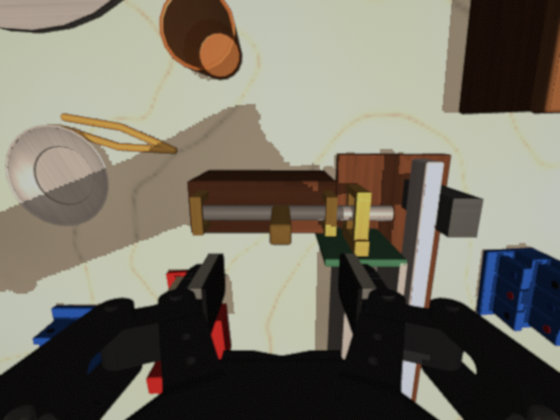

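Wrist view: the bolt handle's top is at about (281,238), predicted (279,234), so it agrees within 3 mm. Descend, grip, and pull back 45 mm (tool −y).

Request:
drive_tool(
  deltas=[
    {"gripper": 90, "offset": [0.0, 0.0, 0.04], "angular": [0, 0, 0]},
    {"gripper": 90, "offset": [0.0, 0.0, 0.07], "angular": [0, 0, 0]},
    {"gripper": 90, "offset": [0.0, 0.0, 0.081], "angular": [0, 0, 0]},
    {"gripper": 90, "offset": [0.0, 0.0, 0.081], "angular": [0, 0, 0]},
    {"gripper": 90, "offset": [0.0, 0.0, 0.081], "angular": [0, 0, 0]},
  ],
)

```text
t: 1.7
eef_pos: [0.5695, 0.2919, 0.1802]
tool_rot: [0.0, 0.717, 0.697, 0.001]
contact_force: [-0.6, 0.2, 0.9]
gripper_width: 0.649
grasp_force: 0.0
```

Request:
drive_tool(
  deltas=[
    {"gripper": 255, "offset": [0.0, 0.0, 0.0], "angular": [0, 0, 0]},
    {"gripper": 255, "offset": [0.0, 0.0, 0.0], "angular": [0, 0, 0]},
    {"gripper": 255, "offset": [0.0, 0.0, 0.0], "angular": [0, 0, 0]},
    {"gripper": 255, "offset": [0.0, 0.0, 0.0], "angular": [0, 0, 0]},
    {"gripper": 255, "offset": [0.0, 0.0, 0.0], "angular": [0, 0, 0]},
  ],
)

```text
t: 2.2
eef_pos: [0.5697, 0.2911, 0.1801]
tool_rot: [0.0, 0.717, 0.697, 0.001]
contact_force: [-0.5, -0.6, 6.8]
gripper_width: 0.153
grasp_force: 40.1
```

```bash
python3 - <<'E'
from h import *
go([.5696,.2881,.177],-.035)
print(bot.get_obs()["grasp_force"])
E
```

```text
t 2.2 pos [0.5697 0.2911 0.1801] yaxis [ 1.    -0.029  0.001] off [-0.003  -0.      0.0031] ang [ 0.0017 -0.0017  0.007 ] F [-0.5 -0.6  6.8] w 0.153
40.112550258636475
```

Request:
drive_tool(
  deltas=[
    {"gripper": 255, "offset": [0.0, -0.012, 0.0], "angular": [0, 0, 0]},
    {"gripper": 255, "offset": [0.0, -0.024, 0.0], "angular": [0, 0, 0]},
    {"gripper": 255, "offset": [0.0, -0.036, 0.0], "angular": [0, 0, 0]},
    {"gripper": 255, "offset": [0.0, -0.046, 0.0], "angular": [0, 0, 0]},
    {"gripper": 255, "offset": [0.0, -0.046, 0.0], "angular": [0, 0, 0]},
  ],
)

```text
t: 2.7
eef_pos: [0.5272, 0.2925, 0.1803]
tool_rot: [0.003, 0.718, 0.696, 0.005]
contact_force: [19.2, 3.0, -8.7]
gripper_width: 0.157
grasp_force: 42.1
```

```bash
python3 - <<'E'
from h import *
go([.5696,.2881,.177],-.035)
print(bot.get_obs()["grasp_force"])
E
```

```text
t 2.7 pos [0.5272 0.2925 0.1803] yaxis [ 0.999 -0.03   0.012] off [-0.0032  0.0425  0.0038] ang [ 0.0152 -0.0046  0.0064] F [19.2  3.  -8.7] w 0.157
42.10790991783142
```

Request:
drive_tool(
  deltas=[
    {"gripper": 255, "offset": [0.0, -0.002, 0.0], "angular": [0, 0, 0]},
    {"gripper": 255, "offset": [0.0, -0.002, 0.0], "angular": [0, 0, 0]},
    {"gripper": 90, "offset": [0.0, 0.004, 0.0], "angular": [0, 0, 0]},
    {"gripper": 90, "offset": [0.0, 0.004, 0.0], "angular": [0, 0, 0]},
    {"gripper": 90, "offset": [0.0, 0.004, 0.0], "angular": [0, 0, 0]},
  ],
)

```text
t: 3.2
eef_pos: [0.5261, 0.2919, 0.1785]
tool_rot: [-0.0, 0.717, 0.697, -0.001]
contact_force: [0.1, 0.3, 0.0]
gripper_width: 0.644
grasp_force: 0.0
```

Request:
drive_tool(
  deltas=[
    {"gripper": 90, "offset": [0.0, 0.0, -0.03], "angular": [0, 0, 0]},
    {"gripper": 90, "offset": [0.0, 0.0, -0.07], "angular": [0, 0, 0]},
    {"gripper": 90, "offset": [0.0, 0.0, -0.1], "angular": [0, 0, 0]},
    {"gripper": 90, "offset": [0.0, 0.0, -0.1], "angular": [0, 0, 0]},
  ],
)

```text
t: 3.6
eef_pos: [0.5283, 0.293, 0.2833]
tool_rot: [0.0, 0.717, 0.697, 0.004]
contact_force: [-0.2, 0.6, 0.4]
gripper_width: 0.652
grasp_force: 0.0
```

```bash
python3 - <<'E'
from h import *
go([.6509,.0541,.28],np.pi/2-.035)
m=optics.camera_model("wrist"); w=optics.read_camera("wrist"); cv2.imwrite("pics/w2.png",w)
E
```

```text
t 3.6 pos [0.5283 0.293  0.2833] yaxis [ 1.    -0.029  0.005] off [-0.2353  0.1294  0.0028] ang [ 1.0000e-02  4.0000e-04 -1.9921e+00] F [-0.2  0.6  0.4] w 0.652
```

View pics/w2.png

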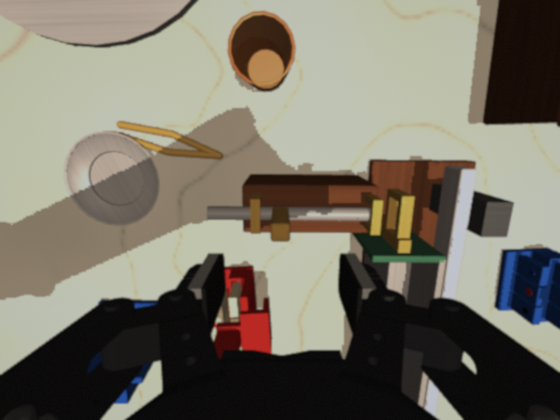

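Bolt drawn: rod end at (372,214), clear of the keeper at (405,220). On to the carriage post.

Request:
drive_tool(
  deltas=[
    {"gripper": 90, "offset": [-0.235, 0.129, 0.003], "angular": [0, 0, -0.96]},
    {"gripper": 90, "offset": [-0.235, 0.129, 0.003], "angular": [0, 0, -0.96]},
    {"gripper": 90, "offset": [-0.235, 0.129, 0.003], "angular": [0, 0, -0.96]},
    {"gripper": 90, "offset": [-0.235, 0.129, 0.003], "angular": [0, 0, -0.96]},
    {"gripper": 90, "offset": [-0.235, 0.129, 0.003], "angular": [0, 0, -0.96]},
  ],
)

```text
t: 4.15
eef_pos: [0.6384, 0.0721, 0.2744]
tool_rot: [-0.001, 0.415, 0.91, -0.001]
contact_force: [0.7, 0.1, 0.2]
gripper_width: 0.647
grasp_force: 0.0
```

```bash
python3 - <<'E'
from h import *
go([.6509,.0541,.28],np.pi/2-.035)
E
```

```text
t 4.15 pos [0.6384 0.0721 0.2744] yaxis [ 0.755  0.656 -0.002] off [-0.0218 -0.0024 -0.0056] ang [-0.0018 -0.0038 -1.0448] F [0.7 0.1 0.2] w 0.647
```

Request:
drive_tool(
  deltas=[
    {"gripper": 90, "offset": [-0.022, -0.002, -0.005], "angular": [0, 0, -1.0]},
    {"gripper": 90, "offset": [-0.022, -0.002, -0.005], "angular": [0, 0, -1.0]},
    {"gripper": 90, "offset": [-0.022, -0.002, -0.005], "angular": [0, 0, -1.0]},
    {"gripper": 90, "offset": [-0.022, -0.002, -0.005], "angular": [0, 0, -1.0]},
    {"gripper": 90, "offset": [-0.022, -0.002, -0.005], "angular": [0, 0, -1.0]},
  ],
)

```text
t: 4.65
eef_pos: [0.6506, 0.0556, 0.2792]
tool_rot: [-0.002, 0.053, 0.999, -0.0]
contact_force: [-0.1, 0.2, 0.4]
gripper_width: 0.645
grasp_force: 0.0
```

Request:
drive_tool(
  deltas=[
    {"gripper": 90, "offset": [0, 0, 0], "angular": [0, 0, -0.05]},
    {"gripper": 90, "offset": [0, 0, 0], "angular": [0, 0, -0.05]},
  ],
)

```text
t: 4.85
eef_pos: [0.6507, 0.0555, 0.2794]
tool_rot: [-0.002, 0.036, 0.999, -0.0]
contact_force: [-0.1, -0.4, -0.3]
gripper_width: 0.648
grasp_force: 0.0
```

```bash
python3 - <<'E'
from h import *
m=optics.camera_model("wrist"); w=optics.read_camera("wrist"); cv2.imwrite("pics/w3.png",w)
go([.6509,.0541,.195],np.pi/2-.035)
print(proj(m,[.6509,.0541,.166])); np.save("w3.npy",m,allow_pickle=True)
E
```

```text
t 4.9 pos [0.6509 0.0555 0.2797] yaxis [ 0.074  0.997 -0.   ] off [-0.0003 -0.0014  0.0847] ang [-0.0002 -0.0035 -0.05  ] F [ 0.7 -0.1 -1. ] w 0.646
(np.float64(278.06068740084083), np.float64(240.9753853455002))
```

View pics/w3.png

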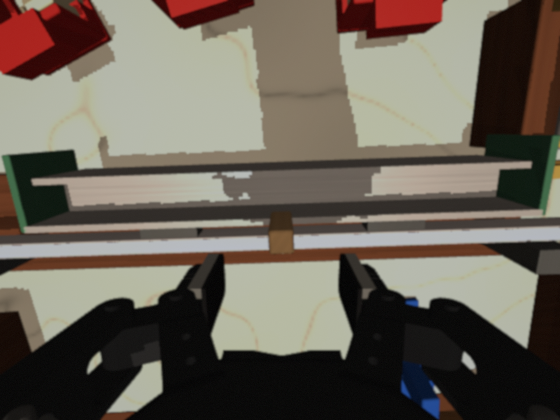

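Post top at (282,243), predicted (278,241): good. Grip and slide right 70 mm.

Request:
drive_tool(
  deltas=[
    {"gripper": 90, "offset": [0, 0, 0.04], "angular": [0, 0, -0.05]},
    {"gripper": 90, "offset": [0, 0, 0.076], "angular": [0, 0, -0.05]},
    {"gripper": 90, "offset": [0, 0, 0.076], "angular": [0, 0, -0.05]},
    {"gripper": 255, "offset": [0, 0, 0.076], "angular": [0, 0, -0.05]},
    {"gripper": 255, "offset": [0, 0, 0.076], "angular": [0, 0, -0.05]},
  ],
)

```text
t: 5.4
eef_pos: [0.653, 0.0555, 0.2071]
tool_rot: [0.001, 0.017, 1.0, 0.0]
contact_force: [-0.1, 0.4, 0.4]
gripper_width: 0.319
grasp_force: 0.0
```

Request:
drive_tool(
  deltas=[
    {"gripper": 255, "offset": [0, 0, 0], "angular": [0, 0, 0]},
    {"gripper": 255, "offset": [0, 0, 0], "angular": [0, 0, 0]},
    {"gripper": 255, "offset": [0, 0, 0], "angular": [0, 0, 0]},
    {"gripper": 255, "offset": [0, -0.012, 0], "angular": [0, 0, 0]},
    {"gripper": 255, "offset": [0, -0.025, 0], "angular": [0, 0, 0]},
  ],
)

```text
t: 5.9
eef_pos: [0.6522, 0.0327, 0.2074]
tool_rot: [0.002, 0.016, 1.0, 0.002]
contact_force: [-0.4, 4.0, 6.5]
gripper_width: 0.18
grasp_force: 41.0
```

Request:
drive_tool(
  deltas=[
    {"gripper": 255, "offset": [0, -0.015, 0], "angular": [0, 0, 0]},
    {"gripper": 255, "offset": [0, -0.03, 0], "angular": [0, 0, 0]},
    {"gripper": 255, "offset": [0, -0.045, 0], "angular": [0, 0, 0]},
    {"gripper": 255, "offset": [0, -0.046, 0], "angular": [0, 0, 0]},
    {"gripper": 255, "offset": [0, -0.046, 0], "angular": [0, 0, 0]},
  ],
)

```text
t: 6.4
eef_pos: [0.6504, -0.0148, 0.2075]
tool_rot: [0.002, 0.017, 1.0, 0.001]
contact_force: [-1.3, 1.6, 6.6]
gripper_width: 0.183
grasp_force: 43.1
```

```bash
python3 - <<'E'
from h import *
go([.6509,.0541,.195],np.pi/2-.035)
E
```

```text
t 6.4 pos [ 0.6504 -0.0148  0.2075] yaxis [0.034 0.999 0.002] off [0.0019 0.0689 0.0126] ang [0.0022 0.004  0.0011] F [-1.3  1.6  6.6] w 0.183
```

Request:
drive_tool(
  deltas=[
    {"gripper": 255, "offset": [0, -0.003, 0], "angular": [0, 0, 0]},
    {"gripper": 255, "offset": [0, -0.004, 0], "angular": [0, 0, 0]},
    {"gripper": 255, "offset": [0, -0.004, 0], "angular": [0, 0, 0]},
  ],
)

```text
t: 6.7
eef_pos: [0.6504, -0.0151, 0.2075]
tool_rot: [0.002, 0.016, 1.0, 0.003]
contact_force: [-1.8, 10.0, 7.7]
gripper_width: 0.182
grasp_force: 43.1
```

```bash
python3 - <<'E'
from h import *
go([.6509,.0541,.195],np.pi/2-.035)
E
```

```text
t 6.7 pos [ 0.6504 -0.0151  0.2075] yaxis [0.031 0.999 0.005] off [0.0017 0.0691 0.0128] ang [0.0069 0.0039 0.0049] F [-1.8 10.   7.7] w 0.182
```

Request:
drive_tool(
  deltas=[
    {"gripper": 90, "offset": [0, 0, 0], "angular": [0, 0, 0]},
    {"gripper": 90, "offset": [0, 0, 0], "angular": [0, 0, 0]},
    {"gripper": 90, "offset": [0, 0, 0], "angular": [0, 0, 0]},
    {"gripper": 90, "offset": [0, 0, -0.04], "angular": [0, 0, 0]},
    {"gripper": 90, "offset": [0, 0, -0.09], "angular": [0, 0, 0]},
  ],
)

```text
t: 7.2
eef_pos: [0.6478, -0.0202, 0.2934]
tool_rot: [-0.003, 0.017, 1.0, -0.0]
contact_force: [1.7, -0.8, 0.2]
gripper_width: 0.644
grasp_force: 0.0
```

Request:
drive_tool(
  deltas=[
    {"gripper": 90, "offset": [0.05, -0.02, -0.02], "angular": [0, 0, 0]},
    {"gripper": 90, "offset": [0.1, -0.04, -0.04], "angular": [0, 0, 0]},
    {"gripper": 90, "offset": [0.15, -0.045, -0.06], "angular": [0, 0, 0]},
    {"gripper": 90, "offset": [0.15, -0.045, -0.06], "angular": [0, 0, 0]},
    {"gripper": 90, "offset": [0.15, -0.045, -0.06], "angular": [0, 0, 0]},
  ],
)

```text
t: 7.7
eef_pos: [0.4961, -0.0608, 0.3567]
tool_rot: [0.001, 0.018, 1.0, 0.0]
contact_force: [0.5, -0.2, 0.3]
gripper_width: 0.647
grasp_force: 0.0
```

```bash
python3 - <<'E'
from h import *
m=optics.camera_model("wrist"); w=optics.read_camera("wrist"); cv2.imwrite("pics/w4.png",w); np.save("w4.npy",m,allow_pickle=True)
cv2.imwrite("pics/w4b.png",cv2.resize(w,(800,600),interpolation=cv2.INTER_CUBIC))
go([.6509,.0541,.195],np.pi/2-.035)
k=cv2.morphologyEx(red(w),cv2.MORPH_CLOSE,np.ones((5,5))); n,l,s,c=cv2.connectedComponentsWithStats(k)
for i in range(1,n):
    if s[i,4]>200:
        r=cv2.minAreaRect(cv2.findContours((l==i).astype(np.uint8),0,2)[0][0]); print(s[i],c[i].round(),r)
E
```

```text
t 7.75 pos [ 0.4975 -0.0601  0.356 ] yaxis [0.035 0.999 0.   ] off [-0.1489  0.1195  0.1613] ang [ 0.0003  0.0027 -0.0006] F [ 0.8 -0.5 -0.8] w 0.646
[ 293  112   79   76 2907] [332. 152.] ((333.7022399902344, 149.8763885498047), (67.68272399902344, 71.28046417236328), 77.00537872314453)
[  31  123  108   75 3032] [ 85. 162.] ((83.02135467529297, 159.17608642578125), (105.30830383300781, 72.3123779296875), 9.7824068069458)
[ 417  129  105   70 3074] [467. 165.] ((469.0, 163.5), (69.0, 104.0), 90.0)
[ 180  135   68   82 2604] [212. 179.] ((210.3592987060547, 177.62640380859375), (63.71643829345703, 74.08331298828125), 66.50143432617188)
```

View pics/w4b.png

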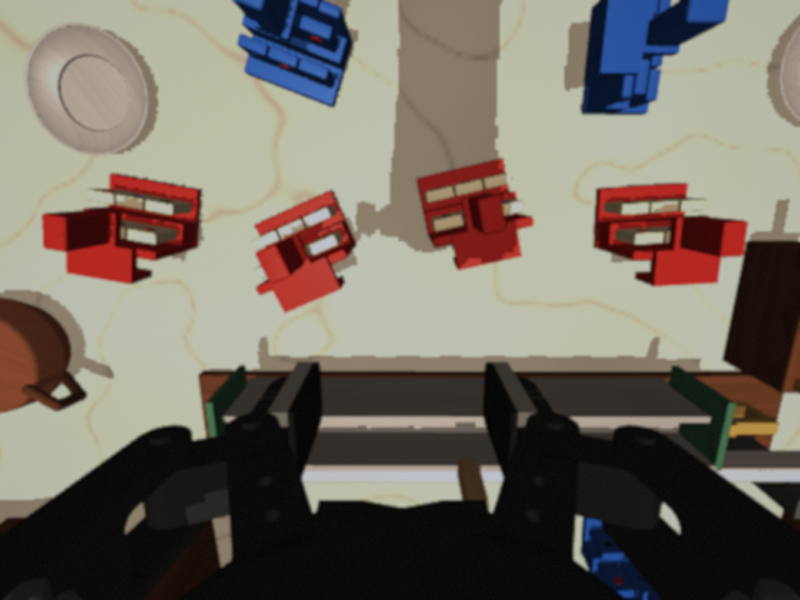

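View w4: four caddies with hook back edges at (800-px image) D (68,275)-(133,282), C (283,312)-(343,285), B (460,269)-(521,256), A (655,286)-(718,283); lip at rows ~416–424.

```bash
python3 - <<'E'
from h import *
m=np.load("w4.npy",allow_pickle=True).item(); f=.7
for n,a,b in [("A",(655,286),(718,283)),("B",(460,269),(521,256)),("C",(283,312),(343,285)),("D",(68,275),(133,282))]:
    p=plane(m,a[0]*f,a[1]*f,.082);q=plane(m,b[0]*f,b[1]*f,.082)
    e=q-p; yaw=np.arctan2(-e[0],e[1]); x=np.array([np.cos(yaw),np.sin(yaw)]); mid=(p+q)[:2]/2
    print(n,"w",np.linalg.norm(e).round(4),"yaw",yaw.round(3),"tab",(mid-.041*x).round(4),"origin",(mid-.046*x).round(4), "tabtop px800",(np.array(proj(m,[*(mid-.041*x),.13]))/f).round(0))
for u,v in [(232,416),(712,420),(300,417),(480,419)]: print("lip",plane(m,u*f,v*f,.105).round(4))
print("backwall/post",plane(m,470*f,462*f,.166).round(4))
E
```

```text
A w 0.0497 yaw 0.012 tab [0.4734 0.1649] origin [0.4684 0.1648] tabtop px800 [739. 240.]
B w 0.0484 yaw 0.177 tab [0.4506 0.0022] origin [0.4457 0.0013] tabtop px800 [494. 214.]
C w 0.054 yaw 0.389 tab [ 0.477  -0.1478] origin [ 0.4724 -0.1497] tabtop px800 [271. 263.]
D w 0.0507 yaw -0.148 tab [ 0.4519 -0.2924] origin [ 0.4469 -0.2917] tabtop px800 [ 49. 233.]
lip [ 0.6042 -0.201   0.105 ]
lip [0.6221 0.1859 0.105 ]
lip [ 0.6071 -0.1464  0.105 ]
lip [ 0.6143 -0.0014  0.105 ]
backwall/post [ 0.6112 -0.0185  0.166 ]
```

```bash
python3 - <<'E'
from h import *
go([.4734,.1649,.25],np.pi/2+.012)
E
```

```text
t 7.75 pos [ 0.4975 -0.0601  0.356 ] yaxis [0.035 0.999 0.   ] off [0.0323 0.224  0.106 ] ang [ 0.0002  0.0027 -0.0604] F [ 0.8 -0.5 -0.8] w 0.646
```

Request:
drive_tool(
  deltas=[
    {"gripper": 90, "offset": [0.032, 0.224, 0.106], "angular": [0, 0, -0.06]},
    {"gripper": 90, "offset": [0.032, 0.224, 0.106], "angular": [0, 0, -0.06]},
    {"gripper": 90, "offset": [0.032, 0.224, 0.106], "angular": [0, 0, -0.06]},
    {"gripper": 90, "offset": [0.032, 0.224, 0.106], "angular": [0, 0, -0.06]},
    {"gripper": 90, "offset": [0.032, 0.224, 0.106], "angular": [0, 0, -0.06]},
  ],
)

```text
t: 8.25
eef_pos: [0.474, 0.1679, 0.2475]
tool_rot: [-0.0, -0.006, 1.0, 0.0]
contact_force: [0.9, 0.3, -0.5]
gripper_width: 0.645
grasp_force: 0.0
```

Request:
drive_tool(
  deltas=[
    {"gripper": 90, "offset": [0, 0, 0], "angular": [0, 0, 0]},
    {"gripper": 90, "offset": [0, 0, 0], "angular": [0, 0, 0]},
  ],
)

```text
t: 8.45
eef_pos: [0.4737, 0.167, 0.2477]
tool_rot: [-0.001, -0.008, 1.0, -0.0]
contact_force: [0.8, 0.3, 0.5]
gripper_width: 0.644
grasp_force: 0.0
```

```bash
python3 - <<'E'
from h import *
m=optics.camera_model("wrist"); w=optics.read_camera("wrist"); cv2.imwrite("pics/w5.png",w); np.save("w5.npy",m,allow_pickle=True)
go([.4734,.1649,.165],np.pi/2+.012)
print(proj(m,[.4734,.1649,.13]))
E
```

```text
t 8.5 pos [0.4742 0.1656 0.2483] yaxis [-0.013  1.    -0.001] off [ 0.0007 -0.0006  0.0833] ang [-0.0009 -0.0014  0.0018] F [ 0.6  0.3 -0.6] w 0.647
(np.float64(277.1122867410286), np.float64(237.60963424684365))
```

View pics/w5.png

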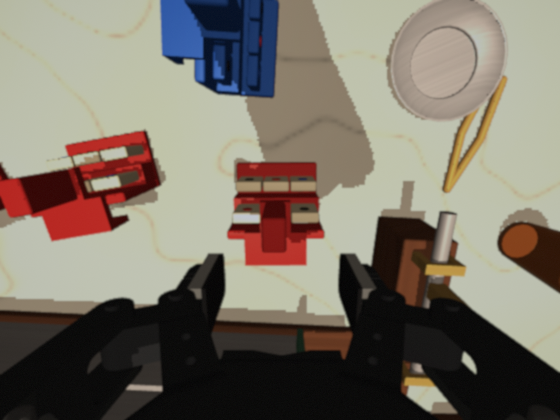

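```bash
python3 - <<'E'
from h import *
w=cv2.imread("pics/w5.png"); m=np.load("w5.npy",allow_pickle=True).item()
print([(r,int(w[r,271:280,2].mean())) for r in range(190,272,2)])
print([(c,int(w[236:244,c,2].mean())) for c in range(240,312,3)])
for x,z in[(-.012,.13),(.012,.13),(-.012,.08),(.012,.082),(.041,.082)]: print(x,z,proj(m,[.4734+x,.1649,z]))
E
```

```text
[(190, 146), (192, 109), (194, 63), (196, 66), (198, 111), (200, 85), (202, 61), (204, 61), (206, 61), (208, 61), (210, 62), (212, 62), (214, 62), (216, 64), (218, 96), (220, 121), (222, 127), (224, 127), (226, 126), (228, 126), (230, 127), (232, 126), (234, 126), (236, 126), (238, 125), (240, 126), (242, 125), (244, 125), (246, 125), (248, 125), (250, 122), (252, 145), (254, 186), (256, 186), (258, 186), (260, 186), (262, 186), (264, 187), (266, 191), (268, 192), (270, 192)]
[(240, 185), (243, 184), (246, 186), (249, 186), (252, 186), (255, 186), (258, 186), (261, 144), (264, 122), (267, 125), (270, 125), (273, 125), (276, 126), (279, 125), (282, 125), (285, 115), (288, 168), (291, 141), (294, 135), (297, 135), (300, 144), (303, 155), (306, 174), (309, 189)]
-0.012 0.13 (np.float64(277.3515475893416), np.float64(219.51351514754882))
0.012 0.13 (np.float64(276.88045466446334), np.float64(255.1438898433639))
-0.012 0.08 (np.float64(278.17960506819463), np.float64(201.909729578383))
0.012 0.082 (np.float64(277.7499161623706), np.float64(231.85507886242362))
0.041 0.082 (np.float64(277.28934964758525), np.float64(265.43306209028776))
```

Tab top face at rows 218–252, cols 262–287: within 2 mm of the estimate. Descend, grip, lift.

Request:
drive_tool(
  deltas=[
    {"gripper": 90, "offset": [0.002, -0.002, 0.04], "angular": [0, 0, 0]},
    {"gripper": 90, "offset": [0.002, -0.002, 0.083], "angular": [0, 0, 0]},
    {"gripper": 90, "offset": [0.002, -0.002, 0.083], "angular": [0, 0, 0]},
    {"gripper": 255, "offset": [0.002, -0.002, 0.083], "angular": [0, 0, 0]},
    {"gripper": 255, "offset": [0.002, -0.002, 0.083], "angular": [0, 0, 0]},
  ],
  grip_force=60,
)

```text
t: 9.0
eef_pos: [0.4732, 0.1634, 0.1682]
tool_rot: [0.002, -0.006, 1.0, 0.001]
contact_force: [-0.5, -0.7, -0.8]
gripper_width: 0.318
grasp_force: 0.0
```

Request:
drive_tool(
  deltas=[
    {"gripper": 255, "offset": [0, 0, 0], "angular": [0, 0, 0]},
    {"gripper": 255, "offset": [0, 0, 0], "angular": [0, 0, 0]},
    {"gripper": 255, "offset": [0, 0, 0], "angular": [0, 0, 0]},
    {"gripper": 255, "offset": [0, 0, -0.04], "angular": [0, 0, 0]},
    {"gripper": 255, "offset": [0, 0, -0.085], "angular": [0, 0, 0]},
  ],
)

```text
t: 9.5
eef_pos: [0.4704, 0.163, 0.2514]
tool_rot: [-0.002, -0.007, 1.0, -0.001]
contact_force: [1.7, -0.1, -2.3]
gripper_width: 0.178
grasp_force: 60.0
```

```bash
python3 - <<'E'
from h import *
go([.5925,.134,.25],np.pi/2-.04)
E
```

```text
t 9.5 pos [0.4704 0.163  0.2514] yaxis [-0.013  1.    -0.001] off [-0.1217 -0.0306  0.001 ] ang [-0.0018 -0.0043  0.0677] F [ 1.7 -0.1 -2.3] w 0.178
```

Request:
drive_tool(
  deltas=[
    {"gripper": 255, "offset": [-0.04, -0.01, 0], "angular": [0, 0, 0.03]},
    {"gripper": 255, "offset": [-0.08, -0.02, 0], "angular": [0, 0, 0.068]},
    {"gripper": 255, "offset": [-0.121, -0.031, 0], "angular": [0, 0, 0.068]},
    {"gripper": 255, "offset": [-0.121, -0.031, 0], "angular": [0, 0, 0.068]},
    {"gripper": 255, "offset": [-0.121, -0.031, 0], "angular": [0, 0, 0.068]},
  ],
)

```text
t: 10.0
eef_pos: [0.5926, 0.1339, 0.2508]
tool_rot: [-0.001, 0.021, 1.0, -0.0]
contact_force: [-0.0, 0.7, -1.9]
gripper_width: 0.177
grasp_force: 60.2
```

```bash
python3 - <<'E'
from h import *
m=optics.camera_model("wrist"); w=optics.read_camera("wrist"); s=optics.read_camera("scene"); np.save("w6.npy",m,allow_pickle=True)
go([.5925,.134,.194],np.pi/2-.04)
cv2.imwrite("pics/w6.png",w);cv2.imwrite("pics/s6.png",s)
a=cv2.resize(w[130:330,100:500],(800,400),interpolation=cv2.INTER_CUBIC); b=cv2.resize(s[180:280,240:440],(800,400),interpolation=cv2.INTER_CUBIC)
cv2.imwrite("pics/x6.png",np.vstack([a[:300],b[:300]]))
E
```

```text
t 10.1 pos [0.5915 0.1347 0.251 ] yaxis [0.039 0.999 0.   ] off [-0.0011 -0.0007  0.057 ] ang [ 0.0002 -0.0016  0.0009] F [ 0.4  0.3 -2.4] w 0.176
```

View pics/x6.png

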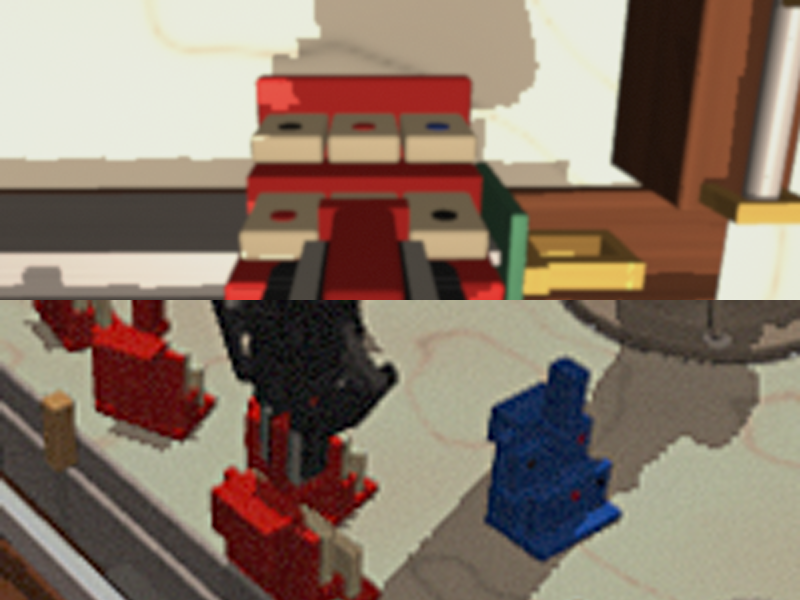

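```bash
python3 - <<'E'
from h import *
m=np.load("w6.npy",allow_pickle=True).item(); w=cv2.imread("pics/w6.png")
for c in (105,130,160,200):
    col=w[215:290,c].astype(int).sum(1); r=215+int(np.argmax(np.diff(col[:60]))); print(c,r,plane(m,c,r+.5,.105).round(4))
    print(col[::4])
E
```

```text
105 256 [0.6118 0.0021 0.105 ]
[481 483 413 174 193 192 191 184 186 193 244 634 630 626 625 371 223 189
 190]
130 255 [0.6118 0.0209 0.105 ]
[481 479 412 174 192 193 191 184 188 193 246 642 610 478 421 372 209 190
 194]
160 255 [0.6127 0.0432 0.105 ]
[482 481 360 173 193 192 192 191 190 193 283 657 651 648 598 372 208 190
 192]
200 255 [0.6139 0.073  0.105 ]
[478 479 358 177 192 193 193 190 190 199 289 672 666 665 653 372 199 193
 191]
```

Lip front edge measured at x = 0.616 near this slot, so the caddy is aligned. Lower.

Request:
drive_tool(
  deltas=[
    {"gripper": 255, "offset": [0.001, 0, 0.02], "angular": [0, 0, 0]},
    {"gripper": 255, "offset": [0.001, 0, 0.035], "angular": [0, 0, 0]},
    {"gripper": 255, "offset": [0.001, 0, 0.045], "angular": [0, 0, 0]},
    {"gripper": 255, "offset": [0.001, 0, 0.053], "angular": [0, 0, 0]},
    {"gripper": 255, "offset": [0.001, 0, 0.056], "angular": [0, 0, 0]},
  ],
)

```text
t: 10.6
eef_pos: [0.5909, 0.1347, 0.1968]
tool_rot: [-0.001, 0.02, 1.0, 0.0]
contact_force: [-17.1, -1.8, 36.3]
gripper_width: 0.176
grasp_force: 66.0
```

```bash
python3 - <<'E'
from h import *
go([.5905,.134,.194],np.pi/2-.036)
E
```

```text
t 10.6 pos [0.5909 0.1347 0.1968] yaxis [ 0.04   0.999 -0.   ] off [ 0.0003 -0.0007  0.0028] ang [-0.     -0.0034 -0.0048] F [-17.1  -1.8  36.3] w 0.176
```

Request:
drive_tool(
  deltas=[
    {"gripper": 255, "offset": [0.002, 0, -0.003], "angular": [0, 0, 0]},
    {"gripper": 255, "offset": [0.002, 0, -0.003], "angular": [0, 0, 0]},
    {"gripper": 110, "offset": [0.002, 0, -0.003], "angular": [0, 0, 0]},
    {"gripper": 110, "offset": [0.002, 0, -0.003], "angular": [0, 0, 0]},
    {"gripper": 110, "offset": [0.002, 0, -0.003], "angular": [0, 0, 0]},
  ],
)

```text
t: 11.1
eef_pos: [0.5902, 0.1341, 0.1981]
tool_rot: [0.0, 0.02, 1.0, 0.0]
contact_force: [-0.5, 0.1, 0.3]
gripper_width: 0.564
grasp_force: 0.0
```

Request:
drive_tool(
  deltas=[
    {"gripper": 110, "offset": [0, 0, -0.03], "angular": [0, 0, 0]},
    {"gripper": 90, "offset": [0, 0, -0.06], "angular": [0, 0, 0]},
    {"gripper": 90, "offset": [0.05, 0, -0.08], "angular": [0, 0, 0]},
    {"gripper": 90, "offset": [0.09, -0.01, -0.1], "angular": [0, 0, 0]},
    {"gripper": 90, "offset": [0.09, -0.01, -0.1], "angular": [0, 0, 0]},
  ],
)

```text
t: 11.6
eef_pos: [0.4962, 0.1274, 0.3006]
tool_rot: [0.001, 0.02, 1.0, 0.0]
contact_force: [0.9, 0.6, 0.1]
gripper_width: 0.649
grasp_force: 0.0
```

```bash
python3 - <<'E'
from h import *
m=optics.camera_model("wrist"); w=optics.read_camera("wrist"); s=optics.read_camera("scene"); np.save("w7.npy",m,allow_pickle=True)
cv2.imwrite("pics/w7.png",w);cv2.imwrite("pics/s7.png",s)
a=cv2.resize(w,(533,400),interpolation=cv2.INTER_CUBIC); b=cv2.resize(s[140:300,220:420],(533,427),interpolation=cv2.INTER_CUBIC)
cv2.imwrite("pics/x7.png",np.vstack([a[:300],b[127:]]))
go([.4506,.0022,.25],np.pi/2+.177)
E
```

```text
t 11.7 pos [0.4995 0.1278 0.2991] yaxis [0.04  0.999 0.001] off [ 0.0439 -0.1275  0.0489] ang [ 0.0007  0.0028 -0.2766] F [0.8 0.5 0. ] w 0.645
```

View pics/x7.png

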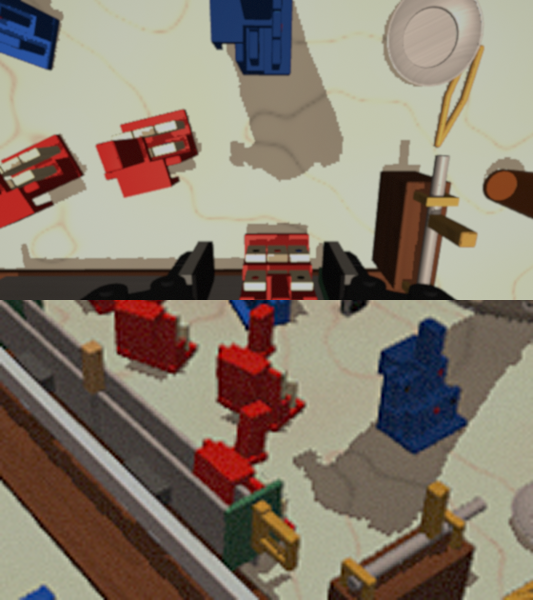

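A hangs seated at the left end (lip between body and tongue). Next B.

Request:
drive_tool(
  deltas=[
    {"gripper": 90, "offset": [0.044, -0.127, 0.049], "angular": [0, 0, -0.277]},
    {"gripper": 90, "offset": [0.044, -0.127, 0.049], "angular": [0, 0, -0.277]},
    {"gripper": 90, "offset": [0.044, -0.127, 0.049], "angular": [0, 0, -0.277]},
    {"gripper": 90, "offset": [0.044, -0.127, 0.049], "angular": [0, 0, -0.277]},
    {"gripper": 90, "offset": [0.044, -0.127, 0.049], "angular": [0, 0, -0.277]},
  ],
)

```text
t: 12.2
eef_pos: [0.4511, 0.0019, 0.2485]
tool_rot: [-0.0, -0.087, 0.996, -0.0]
contact_force: [0.8, 0.5, 0.0]
gripper_width: 0.646
grasp_force: 0.0
```

```bash
cat >> h.py <<'E'
def meas(name):
    m=optics.camera_model("wrist"); w=optics.read_camera("wrist"); cv2.imwrite(f"pics/{name}.png",w)
    k=red(w); n,l,s,c=cv2.connectedComponentsWithStats(cv2.morphologyEx(k,cv2.MORPH_CLOSE,np.ones((15,15))))
    i=min(range(1,n),key=lambda i:np.hypot(*(c[i]-[276,215]))+1e6*(s[i,4]<800)); k=(l==i)&(k>0)
    cols=range(int(c[i][0])-45,int(c[i][0])+46)
    bot_=np.array([(u,np.nonzero(k[:,u])[0].max()+1) for u in cols if k[:,u].any()])
    e=np.percentile(bot_[:,1],85); b=bot_[bot_[:,1]>e-8]; u0,u1=b[:,0].min(),b[:,0].max()+1
    f=np.polyfit(b[3:-3,0],b[3:-3,1],1); p=plane(m,u0,np.polyval(f,u0),.082); q=plane(m,u1,np.polyval(f,u1),.082)
    d=q-p; yaw=np.arctan2(-d[0],d[1]); x=np.array([np.cos(yaw),np.sin(yaw)]); mid=(p+q)[:2]/2; tab=mid-.041*x
    print("edge",(u0,u1),f.round(3),"w",np.linalg.norm(d).round(4),"yaw",yaw.round(3),"tab",tab.round(4)); return tab,yaw
E
python3 - <<'E'
from h import *
t,y=meas("w8"); go([*t,.165],np.pi/2+y)
E
```

```text
edge (np.int64(251), np.int64(310)) [  0. 264.] w 0.0486 yaw 0.174 tab [0.4503 0.0017]
t 12.25 pos [0.4517 0.0031 0.249 ] yaxis [-0.176  0.984  0.   ] off [ 0.0017 -0.0011  0.084 ] ang [0.0004 0.0005 0.003 ] F [ 0.3 -0.2 -0.7] w 0.648
```

Request:
drive_tool(
  deltas=[
    {"gripper": 90, "offset": [0.001, -0.001, 0.04], "angular": [0, 0, 0]},
    {"gripper": 90, "offset": [0.001, -0.001, 0.083], "angular": [0, 0, 0]},
    {"gripper": 90, "offset": [0.001, -0.001, 0.083], "angular": [0, 0, 0]},
    {"gripper": 255, "offset": [0.001, -0.001, 0.083], "angular": [0, 0, 0]},
    {"gripper": 255, "offset": [0.001, -0.001, 0.083], "angular": [0, 0, 0]},
  ],
)

```text
t: 12.75
eef_pos: [0.4514, 0.0023, 0.1679]
tool_rot: [0.002, -0.089, 0.996, 0.0]
contact_force: [0.3, -0.2, 0.9]
gripper_width: 0.316
grasp_force: 0.0
```

Request:
drive_tool(
  deltas=[
    {"gripper": 255, "offset": [0, 0, 0], "angular": [0, 0, 0]},
    {"gripper": 255, "offset": [0, 0, 0], "angular": [0, 0, 0]},
    {"gripper": 255, "offset": [0, 0, 0], "angular": [0, 0, 0]},
    {"gripper": 255, "offset": [0, 0, -0.04], "angular": [0, 0, 0]},
    {"gripper": 255, "offset": [0, 0, -0.085], "angular": [0, 0, 0]},
  ],
)

```text
t: 13.25
eef_pos: [0.4482, 0.0014, 0.2512]
tool_rot: [-0.002, -0.088, 0.996, -0.0]
contact_force: [1.7, 1.0, -3.7]
gripper_width: 0.177
grasp_force: 59.9
```

```bash
python3 - <<'E'
from h import *
go([.586,.035,.251],np.pi/2-.038)
E
```

```text
t 13.25 pos [0.4482 0.0014 0.2512] yaxis [-0.176  0.984  0.   ] off [-0.1416  0.0088 -0.0005] ang [-0.0003 -0.0058  0.2739] F [ 1.7  1.  -3.7] w 0.177
```

Request:
drive_tool(
  deltas=[
    {"gripper": 255, "offset": [-0.04, 0.002, 0], "angular": [0, 0, 0.12]},
    {"gripper": 255, "offset": [-0.08, 0.005, 0], "angular": [0, 0, 0.274]},
    {"gripper": 255, "offset": [-0.12, 0.008, 0], "angular": [0, 0, 0.274]},
    {"gripper": 255, "offset": [-0.139, 0.009, 0], "angular": [0, 0, 0.274]},
    {"gripper": 255, "offset": [-0.139, 0.009, 0], "angular": [0, 0, 0.274]},
  ],
)

```text
t: 13.75
eef_pos: [0.587, 0.0361, 0.2511]
tool_rot: [0.001, 0.018, 1.0, 0.0]
contact_force: [-0.3, 0.3, -3.3]
gripper_width: 0.182
grasp_force: 60.0
```

```bash
python3 - <<'E'
from h import *
optics.read_camera("wrist")
go([.586,.035,.197],np.pi/2-.038)
E
```

```text
t 13.8 pos [0.5851 0.0353 0.2508] yaxis [ 0.038  0.999 -0.   ] off [-0.0009 -0.0002  0.0538] ang [-0.0001 -0.0012  0.0006] F [-1.5 -0.3 -2.8] w 0.18
```

Request:
drive_tool(
  deltas=[
    {"gripper": 255, "offset": [0, 0, 0.02], "angular": [0, 0, 0]},
    {"gripper": 255, "offset": [0, 0, 0.035], "angular": [0, 0, 0]},
    {"gripper": 255, "offset": [0, 0, 0.045], "angular": [0, 0, 0]},
    {"gripper": 255, "offset": [0, 0, 0.053], "angular": [0, 0, 0]},
    {"gripper": 255, "offset": [0, 0, 0.055], "angular": [0, 0, 0]},
  ],
)

```text
t: 14.3
eef_pos: [0.5805, 0.0346, 0.202]
tool_rot: [-0.004, 0.02, 1.0, 0.0]
contact_force: [-36.8, -0.9, 72.5]
gripper_width: 0.178
grasp_force: 62.3
```

```bash
python3 - <<'E'
from h import *
go([.586,.035,.197],np.pi/2-.038)
E
```

```text
t 14.3 pos [0.5805 0.0346 0.202 ] yaxis [0.039 0.999 0.   ] off [-0.0056  0.0006  0.005 ] ang [ 0.0003 -0.0105 -0.0015] F [-36.8  -0.9  72.5] w 0.178
```

Request:
drive_tool(
  deltas=[
    {"gripper": 255, "offset": [0, 0, -0.006], "angular": [0, 0, 0]},
    {"gripper": 255, "offset": [0, 0, -0.006], "angular": [0, 0, 0]},
    {"gripper": 255, "offset": [0, 0, -0.006], "angular": [0, 0, 0]},
  ],
)

```text
t: 14.6
eef_pos: [0.5811, 0.0344, 0.203]
tool_rot: [-0.003, 0.019, 1.0, -0.0]
contact_force: [-10.1, 0.3, 12.3]
gripper_width: 0.176
grasp_force: 61.0
```

```bash
python3 - <<'E'
from h import *
go([.586,.035,.197],np.pi/2-.038)
w=optics.read_camera("wrist"); s=optics.read_camera("scene"); t=optics.read_camera("top")
cv2.imwrite("pics/w9.png",w);cv2.imwrite("pics/s9.png",s)
a=cv2.resize(w[120:345,130:430],(400,300),interpolation=cv2.INTER_CUBIC); b=cv2.resize(s[170:270,240:370],(780,600),interpolation=cv2.INTER_CUBIC)
b[:240,:320]=a[:240,40:360]
cv2.imwrite("pics/x9.png",b)
E
```

```text
t 14.6 pos [0.5811 0.0344 0.203 ] yaxis [ 0.039  0.999 -0.   ] off [-0.005   0.0008  0.006 ] ang [-0.0005 -0.0088 -0.0011] F [-10.1   0.3  12.3] w 0.176
```

View pics/x9.png

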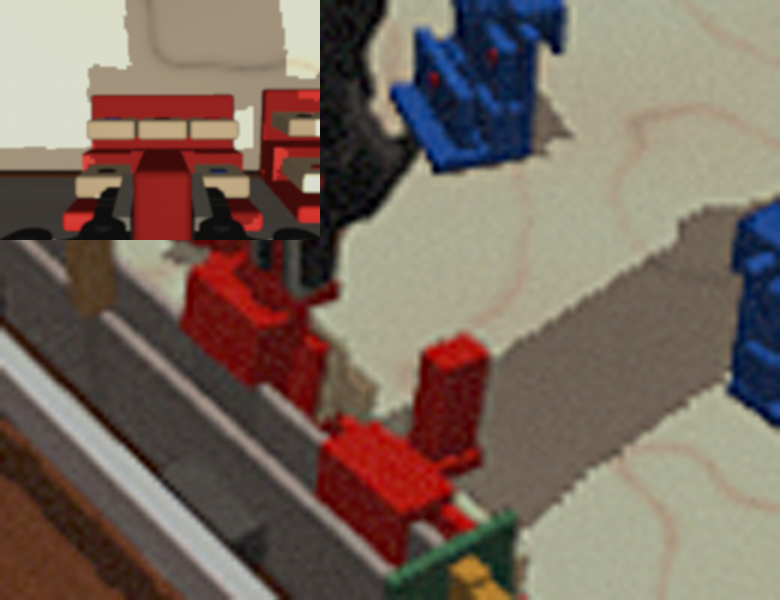

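B's tongue landed on the lip and it tilted in the grip. Lift and compare its in-hand pose with A's (w6).

Request:
drive_tool(
  deltas=[
    {"gripper": 255, "offset": [0, 0, -0.02], "angular": [0, 0, 0]},
    {"gripper": 255, "offset": [0, 0, -0.049], "angular": [0, 0, 0]},
    {"gripper": 255, "offset": [0, 0, -0.049], "angular": [0, 0, 0]},
    {"gripper": 255, "offset": [0, 0, -0.049], "angular": [0, 0, 0]},
  ],
)

```text
t: 15.15
eef_pos: [0.5834, 0.0345, 0.2511]
tool_rot: [-0.001, 0.019, 1.0, -0.0]
contact_force: [-3.1, -0.4, -2.5]
gripper_width: 0.177
grasp_force: 59.2
```

```bash
python3 - <<'E'
from h import *
go([.586,.035,.25],np.pi/2-.038)
w=optics.read_camera("wrist"); s=optics.read_camera("scene"); cv2.imwrite("pics/w10.png",w);cv2.imwrite("pics/s10.png",s)
for n in ("w6","w10"):
    i=cv2.imread(f"pics/{n}.png"); k=red(i); print(n)
    for c in (235,258,276,300,325):
        col=k[140:320,c]; d=np.nonzero(np.diff(col.astype(int)))[0]+141; print(c,d)
    v=i[140:300,276].astype(int); print([tuple(x) for x in v[::6]])
E
```

```text
t 15.15 pos [0.5834 0.0345 0.2511] yaxis [ 0.038  0.999 -0.   ] off [-0.0026  0.0006  0.0011] ang [-0.0001 -0.0017 -0.0006] F [-3.1 -0.4 -2.5] w 0.177
w6
235 [169 187 212 226 261 265]
258 [169 187 212 226]
276 [169 187 212 226 230]
300 [169 187 211 251 265]
325 [169 187 212 226 261 262]
[(np.int64(135), np.int64(160), np.int64(177)), (np.int64(134), np.int64(159), np.int64(175)), (np.int64(122), np.int64(145), np.int64(160)), (np.int64(126), np.int64(150), np.int64(166)), (np.int64(135), np.int64(159), np.int64(175)), (np.int64(27), np.int64(31), np.int64(148)), (np.int64(32), np.int64(36), np.int64(162)), (np.int64(32), np.int64(37), np.int64(162)), (np.int64(71), np.int64(92), np.int64(107)), (np.int64(55), np.int64(71), np.int64(108)), (np.int64(140), np.int64(181), np.int64(207)), (np.int64(137), np.int64(179), np.int64(205)), (np.int64(27), np.int64(36), np.int64(89)), (np.int64(22), np.int64(26), np.int64(122)), (np.int64(31), np.int64(36), np.int64(158)), (np.int64(20), np.int64(25), np.int64(84)), (np.int64(13), np.int64(16), np.int64(82)), (np.int64(13), np.int64(15), np.int
[... 1043 characters left out ...]
p.int64(72), np.int64(82)), (np.int64(134), np.int64(173), np.int64(197)), (np.int64(131), np.int64(169), np.int64(193)), (np.int64(29), np.int64(34), np.int64(151)), (np.int64(8), np.int64(10), np.int64(63)), (np.int64(7), np.int64(10), np.int64(62)), (np.int64(10), np.int64(11), np.int64(64)), (np.int64(10), np.int64(11), np.int64(67)), (np.int64(29), np.int64(31), np.int64(141)), (np.int64(30), np.int64(34), np.int64(150)), (np.int64(29), np.int64(33), np.int64(150)), (np.int64(29), np.int64(33), np.int64(149)), (np.int64(29), np.int64(33), np.int64(149)), (np.int64(30), np.int64(33), np.int64(149)), (np.int64(29), np.int64(32), np.int64(148)), (np.int64(28), np.int64(33), np.int64(148))]
```

```bash
cat >> h.py <<'E'
from scipy.optimize import least_squares
def inhand(m,pos,yaw,rows,pts=((-.030,0),(-.007,.08),(-.007,.13))):
    """dx,dz of tab point, pitch (hook up +) in hand, from rows of front edges"""
    def f(p):
        r=[]
        for (x,z),v in zip(pts,rows):
            X=x-.005; Z=z-.111; c,s=np.cos(p[2]),np.sin(p[2]); X,Z=c*X-s*Z,s*X+c*Z
            P=pos+np.array([np.cos(yaw)*(X+p[0]),np.sin(yaw)*(X+p[0]),-.054+Z+p[1]]); r.append(proj(m,P)[1]-v)
        return r
    s=least_squares(f,[0,0,0]); print("dx dz pitch",s.x.round(4),"res",np.round(s.fun,1)); return s.x
E
python3 - <<'E'
from h import *
m=np.load("w6.npy",allow_pickle=True).item()
inhand(m,np.array([.5915,.1347,.251]),-.038,(169,228,277))
m=optics.camera_model("wrist"); p=bot.get_obs()["eef_pos"]; inhand(m,p,-.038,(188,228,253))
print([proj(m,p+[x-.005,0,-.165+z]) for x,z in((-.030,0),(-.007,.08),(-.007,.13))])
i=cv2.imread("pics/w10.png"); print([(r,int(i[r,270:282,2].mean())) for r in range(214,262,2)])
E
```

```text
dx dz pitch [-0.0372  0.0838  0.2266] res [-0.  0.  0.]
dx dz pitch [ 0.1363 -0.4324 -1.6124] res [-0. -0. -0.]
[(np.float64(278.7451034161038), np.float64(173.44796712619896)), (np.float64(279.2568448180402), np.float64(237.27880464581517)), (np.float64(278.35031357621125), np.float64(282.0032482077598))]
[(214, 196), (216, 195), (218, 193), (220, 162), (222, 144), (224, 150), (226, 134), (228, 71), (230, 62), (232, 62), (234, 62), (236, 63), (238, 62), (240, 63), (242, 63), (244, 63), (246, 64), (248, 67), (250, 97), (252, 125), (254, 140), (256, 149), (258, 149), (260, 149)]
```

```bash
sed -i 's/s=least_squares(f,\[0,0,0\])/g=lambda q:f([q[0],0,q[1]]); s=least_squares(g,[0,0])/' h.py
python3 - <<'E'
from h import *
m=np.load("w6.npy",allow_pickle=True).item()
inhand(m,np.array([.5915,.1347,.251]),-.038,(169,228,277))
m=optics.camera_model("wrist"); p=bot.get_obs()["eef_pos"]; inhand(m,p,-.038,(188,227,251))
E
```

```text
dx dz pitch [-0.0018 -0.0136] res [-1.7  3.2 -1.4]
dx dz pitch [-0.0088  0.1707] res [-1.8  3.2 -1.4]
```

B was 2–3 mm short and tilted 0.17 rad in the grip. Set it back on the marble, regrasp, and aim better.

Request:
drive_tool(
  deltas=[
    {"gripper": 255, "offset": [0.045, 0, 0], "angular": [0, 0, 0]},
    {"gripper": 255, "offset": [0.09, 0, 0], "angular": [0, 0, 0]},
    {"gripper": 255, "offset": [0.125, 0, 0], "angular": [0, 0, 0]},
    {"gripper": 255, "offset": [0.125, 0, 0.03], "angular": [0, 0, 0]},
    {"gripper": 255, "offset": [0.125, 0, 0.055], "angular": [0, 0, 0]},
  ],
)

```text
t: 15.75
eef_pos: [0.4596, 0.0397, 0.1956]
tool_rot: [0.001, 0.019, 1.0, 0.0]
contact_force: [0.4, 0.3, -3.5]
gripper_width: 0.181
grasp_force: 59.0
```

Request:
drive_tool(
  deltas=[
    {"gripper": 255, "offset": [0, 0, 0.015], "angular": [0, 0, 0]},
    {"gripper": 255, "offset": [0, 0, 0.024], "angular": [0, 0, 0]},
    {"gripper": 255, "offset": [0, 0, 0.024], "angular": [0, 0, 0]},
    {"gripper": 90, "offset": [0, 0, 0.024], "angular": [0, 0, 0]},
    {"gripper": 90, "offset": [0, 0, 0.024], "angular": [0, 0, 0]},
  ],
)

```text
t: 16.25
eef_pos: [0.4612, 0.0398, 0.1731]
tool_rot: [0.001, 0.019, 1.0, 0.0]
contact_force: [0.2, 0.5, 0.8]
gripper_width: 0.51
grasp_force: 0.0
```

Request:
drive_tool(
  deltas=[
    {"gripper": 90, "offset": [0, 0, 0], "angular": [0, 0, 0]},
    {"gripper": 90, "offset": [0, 0, -0.04], "angular": [0, 0, 0]},
    {"gripper": 90, "offset": [0, 0, -0.08], "angular": [0, 0, 0]},
    {"gripper": 90, "offset": [0, 0, -0.08], "angular": [0, 0, 0]},
    {"gripper": 90, "offset": [0, 0, -0.08], "angular": [0, 0, 0]},
  ],
)

```text
t: 16.75
eef_pos: [0.4608, 0.0398, 0.2535]
tool_rot: [0.002, 0.019, 1.0, 0.0]
contact_force: [-0.5, 0.1, -0.0]
gripper_width: 0.642
grasp_force: 0.0
```

```bash
python3 - <<'E'
from h import *
t,y=meas("w11"); go([*t,.165],np.pi/2+y)
E
```

```text
edge (np.int64(253), np.int64(310)) [  0. 273.] w 0.0484 yaw -0.039 tab [0.4712 0.0404]
t 16.8 pos [0.46   0.0396 0.2524] yaxis [0.038 0.999 0.   ] off [-0.0111  0.0012  0.0874] ang [0.0004 0.0013 0.0009] F [-0.1  0.3 -0.7] w 0.647
```

Request:
drive_tool(
  deltas=[
    {"gripper": 90, "offset": [-0.011, 0.001, 0.04], "angular": [0, 0, 0]},
    {"gripper": 90, "offset": [-0.011, 0.001, 0.085], "angular": [0, 0, 0]},
    {"gripper": 90, "offset": [-0.011, 0.001, 0.085], "angular": [0, 0, 0]},
    {"gripper": 255, "offset": [-0.011, 0.001, 0.085], "angular": [0, 0, 0]},
    {"gripper": 255, "offset": [-0.011, 0.001, 0.085], "angular": [0, 0, 0]},
  ],
)

```text
t: 17.3
eef_pos: [0.4718, 0.0403, 0.1685]
tool_rot: [0.001, 0.019, 1.0, 0.0]
contact_force: [0.2, 0.8, 0.7]
gripper_width: 0.317
grasp_force: 0.0
```

Request:
drive_tool(
  deltas=[
    {"gripper": 255, "offset": [0, 0, 0], "angular": [0, 0, 0]},
    {"gripper": 255, "offset": [0, 0, 0], "angular": [0, 0, 0]},
    {"gripper": 255, "offset": [0, 0, 0], "angular": [0, 0, 0]},
    {"gripper": 255, "offset": [0, 0, -0.04], "angular": [0, 0, 0]},
    {"gripper": 255, "offset": [0, 0, -0.085], "angular": [0, 0, 0]},
  ],
)

```text
t: 17.8
eef_pos: [0.4696, 0.04, 0.2522]
tool_rot: [-0.002, 0.019, 1.0, -0.0]
contact_force: [0.7, 0.8, -3.1]
gripper_width: 0.178
grasp_force: 60.1
```

Request:
drive_tool(
  deltas=[
    {"gripper": 255, "offset": [-0.04, -0.001, 0], "angular": [0, 0, 0]},
    {"gripper": 255, "offset": [-0.08, -0.002, 0], "angular": [0, 0, 0]},
    {"gripper": 255, "offset": [-0.117, -0.003, 0], "angular": [0, 0, 0]},
    {"gripper": 255, "offset": [-0.117, -0.003, 0], "angular": [0, 0, 0]},
    {"gripper": 255, "offset": [-0.117, -0.003, 0], "angular": [0, 0, 0]},
  ],
)

```text
t: 18.3
eef_pos: [0.5874, 0.0327, 0.2516]
tool_rot: [-0.001, 0.019, 1.0, -0.0]
contact_force: [-0.9, 0.2, -3.7]
gripper_width: 0.18
grasp_force: 60.2
```

```bash
cat >> h.py <<'E'
def held(name):
    m=optics.camera_model("wrist"); i=optics.read_camera("wrist"); cv2.imwrite(f"pics/{name}.png",i); o=bot.get_obs(); k=red(i)
    d=np.nonzero(np.diff(k[140:260,276].astype(int)))[0]+141; v=i[:,270:282,2].mean(1); j=range(232,300)
    tb=j[int(np.argmax([v[r+2]-v[r-2] for r in j]))]; j2=range(215,tb-8); tf=j2[int(np.argmin([v[r+1]-v[r-2] for r in j2]))]
    print("rows",d,"tab",tf,tb); y=rot(o["tool_rot"]).apply([0,1,0]); inhand(m,o["eef_pos"],np.arctan2(-y[0],y[1]),(d[0],tf,tb))
    for c in (100,130,160,400,430,460):
        col=i[215:300,c].astype(int).sum(1); r=215+int(np.argmax(np.diff(col))); q=plane(m,c,r+.5,.105); print("lip",c,r,q.round(4),"->",(q[0]+.036*(o["eef_pos"][1]-q[1])).round(4),end="; ")
    print()
E
python3 - <<'E'
from h import *
held("w12"); go([.589,.035,.197],np.pi/2-.038)
E
```

```text
rows [170 188 213 227 230] tab 228 273
dx dz pitch [-0.0032  0.0046] res [-1.3  2.3 -1. ]
lip 100 256 [ 0.607  -0.1033  0.105 ] -> 0.6119; lip 130 256 [ 0.6079 -0.0808  0.105 ] -> 0.612; lip 160 256 [ 0.6087 -0.0584  0.105 ] -> 0.612; lip 400 237 [0.6006 0.1203 0.105 ] -> 0.5974; lip 430 243 [0.6061 0.1427 0.105 ] -> 0.6022; lip 460 256 [0.6174 0.1661 0.105 ] -> 0.6126; 
t 18.35 pos [0.5867 0.0328 0.2516] yaxis [ 0.038  0.999 -0.   ] off [-0.0023  0.0023  0.0546] ang [-0.0002 -0.0025 -0.0001] F [-0.7  0.1 -2.8] w 0.176
```

Request:
drive_tool(
  deltas=[
    {"gripper": 255, "offset": [-0.003, 0.002, 0.0], "angular": [0, 0, 0]},
    {"gripper": 255, "offset": [-0.003, 0.002, 0.02], "angular": [0, 0, 0]},
    {"gripper": 255, "offset": [-0.003, 0.002, 0.035], "angular": [0, 0, 0]},
    {"gripper": 255, "offset": [-0.003, 0.002, 0.045], "angular": [0, 0, 0]},
    {"gripper": 255, "offset": [-0.003, 0.002, 0.052], "angular": [0, 0, 0]},
  ],
)

```text
t: 18.85
eef_pos: [0.5903, 0.0347, 0.1991]
tool_rot: [-0.001, 0.019, 1.0, -0.0]
contact_force: [-0.6, -0.3, -2.6]
gripper_width: 0.179
grasp_force: 60.1
```

Request:
drive_tool(
  deltas=[
    {"gripper": 255, "offset": [0, 0, 0.002], "angular": [0, 0, 0]},
    {"gripper": 255, "offset": [0, 0, 0.003], "angular": [0, 0, 0]},
  ],
)

```text
t: 19.05
eef_pos: [0.5903, 0.0347, 0.1981]
tool_rot: [-0.001, 0.019, 1.0, 0.0]
contact_force: [-8.5, -1.0, 13.6]
gripper_width: 0.176
grasp_force: 62.3
```

```bash
python3 - <<'E'
from h import *
go([.589,.035,.197],np.pi/2-.038)
E
```

```text
t 19.05 pos [0.5903 0.0347 0.1981] yaxis [ 0.038  0.999 -0.   ] off [0.0013 0.0003 0.0011] ang [-0.     -0.0024 -0.0003] F [-8.5 -1.  13.6] w 0.176
```

B seated freely with contact only at the end. Release, on to C.

Request:
drive_tool(
  deltas=[
    {"gripper": 255, "offset": [0, 0, -0.002], "angular": [0, 0, 0]},
    {"gripper": 110, "offset": [0, 0, -0.002], "angular": [0, 0, 0]},
    {"gripper": 110, "offset": [0, 0, -0.002], "angular": [0, 0, 0]},
    {"gripper": 110, "offset": [0, 0, -0.002], "angular": [0, 0, 0]},
    {"gripper": 110, "offset": [0, 0, -0.03], "angular": [0, 0, 0]},
  ],
)

```text
t: 19.55
eef_pos: [0.589, 0.0345, 0.2243]
tool_rot: [-0.003, 0.019, 1.0, -0.001]
contact_force: [0.2, -0.4, -0.4]
gripper_width: 0.567
grasp_force: 0.0
```

Request:
drive_tool(
  deltas=[
    {"gripper": 90, "offset": [0, 0, -0.03], "angular": [0, 0, 0]},
    {"gripper": 90, "offset": [0.03, -0.03, -0.04], "angular": [0, 0, -0.1]},
    {"gripper": 90, "offset": [0.06, -0.07, -0.04], "angular": [0, 0, -0.28]},
    {"gripper": 90, "offset": [0.09, -0.11, -0.04], "angular": [0, 0, -0.46]},
    {"gripper": 90, "offset": [0.11, -0.15, -0.04], "angular": [0, 0, -0.54]},
  ],
)

```text
t: 20.05
eef_pos: [0.4734, -0.1123, 0.2674]
tool_rot: [0.0, -0.194, 0.981, -0.0]
contact_force: [0.4, -0.3, 0.4]
gripper_width: 0.652
grasp_force: 0.0
```

```bash
python3 - <<'E'
from h import *
go([.477,-.148,.25],np.pi/2+.389)
E
```

```text
t 20.05 pos [ 0.4734 -0.1123  0.2674] yaxis [-0.381  0.924 -0.   ] off [ 0.0103 -0.0344  0.0174] ang [-0.0001  0.      0.0027] F [ 0.4 -0.3  0.4] w 0.652
```

Request:
drive_tool(
  deltas=[
    {"gripper": 90, "offset": [0.01, -0.034, 0.017], "angular": [0, 0, 0]},
    {"gripper": 90, "offset": [0.01, -0.034, 0.017], "angular": [0, 0, 0]},
    {"gripper": 90, "offset": [0.01, -0.034, 0.017], "angular": [0, 0, 0]},
    {"gripper": 90, "offset": [0.01, -0.034, 0.017], "angular": [0, 0, 0]},
  ],
)

```text
t: 20.45
eef_pos: [0.4795, -0.1451, 0.2504]
tool_rot: [0.0, -0.193, 0.981, 0.0]
contact_force: [-0.4, -0.3, 0.0]
gripper_width: 0.648
grasp_force: 0.0
```

```bash
python3 - <<'E'
from h import *
t,y=meas("w13"); go([*t,.165],np.pi/2+y)
E
```

```text
edge (np.int64(249), np.int64(307)) [8.00000e-03 2.58649e+02] w 0.048 yaw 0.379 tab [ 0.478  -0.1476]
t 20.5 pos [ 0.4795 -0.1449  0.2504] yaxis [-0.379  0.926  0.   ] off [ 0.0025 -0.002   0.0854] ang [0.0003 0.0009 0.0123] F [-0.5 -0.1  0.1] w 0.645
```

Request:
drive_tool(
  deltas=[
    {"gripper": 90, "offset": [0.003, -0.002, 0.04], "angular": [0, 0, 0]},
    {"gripper": 90, "offset": [0.003, -0.002, 0.084], "angular": [0, 0, 0]},
    {"gripper": 90, "offset": [0.003, -0.002, 0.084], "angular": [0, 0, 0]},
    {"gripper": 255, "offset": [0.003, -0.002, 0.084], "angular": [0, 0, 0]},
    {"gripper": 255, "offset": [0.003, -0.002, 0.084], "angular": [0, 0, 0]},
  ],
)

```text
t: 21.0
eef_pos: [0.4783, -0.149, 0.1682]
tool_rot: [0.002, -0.192, 0.981, -0.001]
contact_force: [0.0, -0.6, -0.7]
gripper_width: 0.319
grasp_force: 0.0
```

Request:
drive_tool(
  deltas=[
    {"gripper": 255, "offset": [0, 0, 0], "angular": [0, 0, 0]},
    {"gripper": 255, "offset": [0, 0, 0], "angular": [0, 0, 0]},
    {"gripper": 255, "offset": [0, 0, 0], "angular": [0, 0, 0]},
    {"gripper": 255, "offset": [0, 0, -0.04], "angular": [0, 0, 0]},
    {"gripper": 255, "offset": [0, 0, -0.085], "angular": [0, 0, 0]},
  ],
)

```text
t: 21.5
eef_pos: [0.4757, -0.149, 0.2516]
tool_rot: [-0.002, -0.192, 0.981, 0.001]
contact_force: [1.3, -0.4, -2.0]
gripper_width: 0.18
grasp_force: 60.3
```

```bash
python3 - <<'E'
from h import *
go([.586,-.063,.25],np.pi/2-.038)
E
```

```text
t 21.5 pos [ 0.4757 -0.149   0.2516] yaxis [-0.376  0.926  0.002] off [-0.1346  0.0382  0.0013] ang [ 0.0014 -0.004   0.5399] F [ 1.3 -0.4 -2. ] w 0.18
```

Request:
drive_tool(
  deltas=[
    {"gripper": 255, "offset": [-0.03, 0.005, 0], "angular": [0, 0, 0.18]},
    {"gripper": 255, "offset": [-0.06, 0.01, 0], "angular": [0, 0, 0.36]},
    {"gripper": 255, "offset": [-0.1, 0.02, 0], "angular": [0, 0, 0.54]},
    {"gripper": 255, "offset": [-0.133, 0.038, 0], "angular": [0, 0, 0.54]},
    {"gripper": 255, "offset": [-0.133, 0.038, 0], "angular": [0, 0, 0.54]},
  ],
)

```text
t: 22.0
eef_pos: [0.5882, -0.0582, 0.2515]
tool_rot: [0.001, 0.015, 1.0, 0.001]
contact_force: [-0.3, 0.7, -2.8]
gripper_width: 0.179
grasp_force: 60.3
```

Request:
drive_tool(
  deltas=[
    {"gripper": 255, "offset": [0, 0, 0], "angular": [0, 0, 0]},
    {"gripper": 255, "offset": [0, 0, 0], "angular": [0, 0, 0]},
  ],
)

```text
t: 22.2
eef_pos: [0.585, -0.0652, 0.2514]
tool_rot: [-0.0, 0.02, 1.0, -0.0]
contact_force: [-0.2, -0.5, -1.6]
gripper_width: 0.179
grasp_force: 60.3
```

```bash
python3 - <<'E'
from h import *
held("w14"); go([.586,-.063,.197],np.pi/2-.038)
E
```

```text
rows [172 190 215 229 232] tab 215 276
dx dz pitch [-0.0049 -0.0092] res [-6.8 12.7 -5.6]
lip 100 255 [ 0.6039 -0.201   0.105 ] -> 0.6087; lip 130 255 [ 0.6047 -0.1786  0.105 ] -> 0.6088; lip 160 255 [ 0.6056 -0.1562  0.105 ] -> 0.6089; lip 400 244 [0.6039 0.0225 0.105 ] -> 0.6007; lip 430 255 [0.6136 0.0454 0.105 ] -> 0.6096; lip 460 266 [0.6234 0.0688 0.105 ] -> 0.6186; 
t 22.25 pos [ 0.585  -0.0655  0.2514] yaxis [ 0.04   0.999 -0.001] off [-0.0009  0.0025  0.0544] ang [-0.0007 -0.0001 -0.0026] F [-0.3 -0.8 -2.1] w 0.179
```

Rows 172/230/276 mean dx ≈ −1.7 mm and upright: the offset to the lip is right. Lower C.

Request:
drive_tool(
  deltas=[
    {"gripper": 255, "offset": [0, 0.002, 0.0], "angular": [0, 0, 0]},
    {"gripper": 255, "offset": [0, 0.002, 0.02], "angular": [0, 0, 0]},
    {"gripper": 255, "offset": [0, 0.002, 0.035], "angular": [0, 0, 0]},
    {"gripper": 255, "offset": [0, 0.002, 0.045], "angular": [0, 0, 0]},
    {"gripper": 255, "offset": [0, 0.002, 0.052], "angular": [0, 0, 0]},
  ],
)

```text
t: 22.75
eef_pos: [0.5854, -0.0624, 0.1985]
tool_rot: [-0.0, 0.019, 1.0, -0.0]
contact_force: [-0.6, 0.2, -1.9]
gripper_width: 0.177
grasp_force: 60.4
```

Request:
drive_tool(
  deltas=[
    {"gripper": 255, "offset": [0, 0, 0.002], "angular": [0, 0, 0]},
    {"gripper": 255, "offset": [0, 0, 0.003], "angular": [0, 0, 0]},
  ],
)

```text
t: 22.95
eef_pos: [0.5854, -0.0624, 0.1975]
tool_rot: [-0.0, 0.019, 1.0, 0.0]
contact_force: [-8.9, -0.1, 15.4]
gripper_width: 0.184
grasp_force: 62.6
```

```bash
python3 - <<'E'
from h import *
go([.586,-.063,.197],np.pi/2-.038)
E
```

```text
t 22.95 pos [ 0.5854 -0.0624  0.1975] yaxis [0.039 0.999 0.   ] off [-0.0006 -0.0006  0.0005] ang [ 0.0001 -0.0012 -0.001 ] F [-8.9 -0.1 15.4] w 0.184
```

Request:
drive_tool(
  deltas=[
    {"gripper": 255, "offset": [0, 0, -0.002], "angular": [0, 0, 0]},
    {"gripper": 110, "offset": [0, 0, -0.002], "angular": [0, 0, 0]},
    {"gripper": 110, "offset": [0, 0, -0.002], "angular": [0, 0, 0]},
    {"gripper": 110, "offset": [0, 0, -0.002], "angular": [0, 0, 0]},
    {"gripper": 110, "offset": [0, 0, -0.03], "angular": [0, 0, 0]},
  ],
)

```text
t: 23.45
eef_pos: [0.5838, -0.0618, 0.2232]
tool_rot: [-0.003, 0.019, 1.0, -0.0]
contact_force: [0.0, -0.7, 0.3]
gripper_width: 0.567
grasp_force: 0.0
```

Request:
drive_tool(
  deltas=[
    {"gripper": 90, "offset": [0, 0, -0.03], "angular": [0, 0, 0]},
    {"gripper": 90, "offset": [0.03, -0.03, -0.04], "angular": [0, 0, 0.05]},
    {"gripper": 90, "offset": [0.06, -0.07, -0.04], "angular": [0, 0, 0.1]},
    {"gripper": 90, "offset": [0.09, -0.11, -0.04], "angular": [0, 0, 0.14]},
    {"gripper": 90, "offset": [0.11, -0.15, -0.04], "angular": [0, 0, 0.14]},
  ],
)

```text
t: 23.95
eef_pos: [0.4681, -0.2089, 0.2664]
tool_rot: [-0.0, 0.074, 0.997, 0.0]
contact_force: [1.1, -1.0, 0.0]
gripper_width: 0.647
grasp_force: 0.0
```

```bash
python3 - <<'E'
from h import *
go([.4519,-.2924,.25],np.pi/2-.148)
E
```

```text
t 23.95 pos [ 0.4681 -0.2089  0.2664] yaxis [0.148 0.989 0.   ] off [ 0.0037 -0.0849  0.0164] ang [ 0.0001 -0.     -0.0012] F [ 1.1 -1.   0. ] w 0.647
```

Request:
drive_tool(
  deltas=[
    {"gripper": 90, "offset": [0.003, -0.084, 0.016], "angular": [0, 0, 0]},
    {"gripper": 90, "offset": [0.003, -0.084, 0.016], "angular": [0, 0, 0]},
    {"gripper": 90, "offset": [0.003, -0.084, 0.016], "angular": [0, 0, 0]},
    {"gripper": 90, "offset": [0.003, -0.084, 0.016], "angular": [0, 0, 0]},
    {"gripper": 90, "offset": [0.003, -0.084, 0.016], "angular": [0, 0, 0]},
  ],
)

```text
t: 24.45
eef_pos: [0.4555, -0.289, 0.2502]
tool_rot: [0.0, 0.073, 0.997, 0.0]
contact_force: [-0.2, 0.3, 0.4]
gripper_width: 0.646
grasp_force: 0.0
```

```bash
python3 - <<'E'
from h import *
t,y=meas("w15"); go([*t,.165],np.pi/2+y)
E
```

```text
edge (np.int64(246), np.int64(305)) [7.00000e-02 2.40823e+02] w 0.0489 yaw -0.222 tab [ 0.4519 -0.2894]
t 24.5 pos [ 0.4557 -0.2888  0.2502] yaxis [0.145 0.989 0.001] off [ 0.0037 -0.0012  0.0852] ang [0.0009 0.0004 0.0972] F [-1.2 -0.  -1. ] w 0.648
```

Request:
drive_tool(
  deltas=[
    {"gripper": 90, "offset": [0.004, -0.001, 0.0], "angular": [0, 0, 0.095]},
    {"gripper": 90, "offset": [0.004, -0.001, 0.04], "angular": [0, 0, 0.095]},
    {"gripper": 90, "offset": [0.004, -0.001, 0.084], "angular": [0, 0, 0.095]},
    {"gripper": 255, "offset": [0.004, -0.001, 0.084], "angular": [0, 0, 0.095]},
    {"gripper": 255, "offset": [0.004, -0.001, 0.084], "angular": [0, 0, 0.095]},
  ],
)

```text
t: 25.0
eef_pos: [0.4511, -0.2898, 0.1665]
tool_rot: [-0.001, 0.11, 0.994, 0.0]
contact_force: [-0.0, 0.4, -1.0]
gripper_width: 0.317
grasp_force: 0.0
```

Request:
drive_tool(
  deltas=[
    {"gripper": 255, "offset": [0, 0, 0], "angular": [0, 0, 0]},
    {"gripper": 255, "offset": [0, 0, 0], "angular": [0, 0, 0]},
    {"gripper": 255, "offset": [0, 0, 0], "angular": [0, 0, 0]},
    {"gripper": 255, "offset": [0, 0, -0.04], "angular": [0, 0, 0]},
    {"gripper": 255, "offset": [0, 0, -0.085], "angular": [0, 0, 0]},
  ],
)

```text
t: 25.5
eef_pos: [0.4497, -0.2902, 0.2513]
tool_rot: [-0.002, 0.111, 0.994, 0.001]
contact_force: [1.4, 0.6, -2.6]
gripper_width: 0.182
grasp_force: 60.3
```

```bash
python3 - <<'E'
from h import *
go([.5815,-.161,.25],np.pi/2-.038)
E
```

```text
t 25.5 pos [ 0.4497 -0.2902  0.2513] yaxis [0.221 0.975 0.001] off [-0.1     0.1551  0.0011] ang [ 0.0013 -0.0045 -0.2353] F [ 1.4  0.6 -2.6] w 0.182
```

Request:
drive_tool(
  deltas=[
    {"gripper": 255, "offset": [0.003, 0.045, 0], "angular": [0, 0, -0.12]},
    {"gripper": 255, "offset": [0.006, 0.09, 0], "angular": [0, 0, -0.235]},
    {"gripper": 255, "offset": [0.009, 0.13, 0], "angular": [0, 0, -0.235]},
    {"gripper": 255, "offset": [-0.035, 0.14, 0], "angular": [0, 0, -0.235]},
    {"gripper": 255, "offset": [-0.075, 0.149, 0], "angular": [0, 0, -0.235]},
  ],
)

```text
t: 26.0
eef_pos: [0.5574, -0.1601, 0.2519]
tool_rot: [0.0, 0.018, 1.0, 0.0]
contact_force: [0.9, -0.3, -1.2]
gripper_width: 0.176
grasp_force: 60.4
```

```bash
python3 - <<'E'
from h import *
go([.5818,-.161,.25],np.pi/2-.038)
E
```

```text
t 26.0 pos [ 0.5574 -0.1601  0.2519] yaxis [0.036 0.999 0.001] off [-0.0244 -0.      0.0019] ang [0.001  0.0007 0.0031] F [ 0.9 -0.3 -1.2] w 0.176
```

Request:
drive_tool(
  deltas=[
    {"gripper": 255, "offset": [-0.024, 0, 0], "angular": [0, 0, 0]},
    {"gripper": 255, "offset": [-0.024, 0, 0], "angular": [0, 0, 0]},
    {"gripper": 255, "offset": [-0.024, 0, 0], "angular": [0, 0, 0]},
  ],
)

```text
t: 26.3
eef_pos: [0.58, -0.163, 0.251]
tool_rot: [-0.001, 0.019, 1.0, -0.0]
contact_force: [-0.3, -0.7, -2.2]
gripper_width: 0.176
grasp_force: 60.3
```

```bash
sed -i 's/range(215,tb-8)/range(224,tb-8)/' h.py; python3 - <<'E'
from h import *
held("w16"); go([.5818,-.161,.197],np.pi/2-.038)
E
```

```text
rows [172 190 215 229 232] tab 230 276
dx dz pitch [-0.0022  0.007 ] res [-1.4  2.6 -1.1]
lip 100 229 [ 0.5784 -0.2946  0.105 ] -> 0.5831; lip 130 252 [ 0.5971 -0.2757  0.105 ] -> 0.6012; lip 160 215 [ 0.5696 -0.2494  0.105 ] -> 0.5727; lip 400 246 [ 0.6001 -0.0753  0.105 ] -> 0.5969; lip 430 257 [ 0.6097 -0.0524  0.105 ] -> 0.6057; lip 460 229 [ 0.5885 -0.0324  0.105 ] -> 0.5838; 
t 26.35 pos [ 0.5794 -0.1632  0.251 ] yaxis [ 0.039  0.999 -0.   ] off [-0.0024  0.0023  0.054 ] ang [-0.     -0.0016 -0.0011] F [ 0.2  0.6 -2.5] w 0.175
```

Request:
drive_tool(
  deltas=[
    {"gripper": 255, "offset": [-0.003, 0.002, 0.0], "angular": [0, 0, 0]},
    {"gripper": 255, "offset": [-0.003, 0.002, 0.02], "angular": [0, 0, 0]},
    {"gripper": 255, "offset": [-0.003, 0.002, 0.035], "angular": [0, 0, 0]},
    {"gripper": 255, "offset": [-0.003, 0.002, 0.045], "angular": [0, 0, 0]},
    {"gripper": 255, "offset": [-0.003, 0.002, 0.052], "angular": [0, 0, 0]},
  ],
)

```text
t: 26.85
eef_pos: [0.5831, -0.161, 0.198]
tool_rot: [-0.001, 0.019, 1.0, 0.0]
contact_force: [-0.3, 1.0, -2.6]
gripper_width: 0.176
grasp_force: 60.5
```

Request:
drive_tool(
  deltas=[
    {"gripper": 255, "offset": [0, 0, 0.002], "angular": [0, 0, 0]},
    {"gripper": 255, "offset": [0, 0, 0.003], "angular": [0, 0, 0]},
  ],
)

```text
t: 27.05
eef_pos: [0.5832, -0.1611, 0.1972]
tool_rot: [-0.001, 0.019, 1.0, 0.0]
contact_force: [-8.4, 2.5, 14.5]
gripper_width: 0.176
grasp_force: 62.7
```

```bash
python3 - <<'E'
from h import *
go([.5818,-.161,.197],np.pi/2-.038)
E
```

```text
t 27.05 pos [ 0.5832 -0.1611  0.1972] yaxis [0.038 0.999 0.001] off [0.0014 0.     0.0002] ang [ 0.0008 -0.0021 -0.0006] F [-8.4  2.5 14.5] w 0.176
```

Same seating signature. Release, back off and check all four.

Request:
drive_tool(
  deltas=[
    {"gripper": 255, "offset": [0, 0, -0.002], "angular": [0, 0, 0]},
    {"gripper": 110, "offset": [0, 0, -0.002], "angular": [0, 0, 0]},
    {"gripper": 110, "offset": [0, 0, -0.002], "angular": [0, 0, 0]},
    {"gripper": 110, "offset": [0, 0, -0.002], "angular": [0, 0, 0]},
    {"gripper": 110, "offset": [0, 0, -0.03], "angular": [0, 0, 0]},
  ],
)

```text
t: 27.55
eef_pos: [0.5819, -0.1604, 0.2231]
tool_rot: [-0.003, 0.019, 1.0, 0.001]
contact_force: [-0.8, -1.1, -0.2]
gripper_width: 0.566
grasp_force: 0.0
```

Request:
drive_tool(
  deltas=[
    {"gripper": 90, "offset": [0, 0, -0.05], "angular": [0, 0, 0]},
    {"gripper": 90, "offset": [0.03, 0.03, -0.08], "angular": [0, 0, 0]},
    {"gripper": 90, "offset": [0.06, 0.07, -0.09], "angular": [0, 0, 0]},
    {"gripper": 90, "offset": [0.09, 0.1, -0.1], "angular": [0, 0, 0]},
    {"gripper": 90, "offset": [0.09, 0.1, -0.1], "angular": [0, 0, 0]},
  ],
)

```text
t: 28.05
eef_pos: [0.4954, -0.0531, 0.3276]
tool_rot: [0.0, 0.016, 1.0, 0.001]
contact_force: [1.1, -0.4, 0.5]
gripper_width: 0.646
grasp_force: 0.0
```

```bash
python3 - <<'E'
from h import *
w=optics.read_camera("wrist"); s=optics.read_camera("scene")
cv2.imwrite("pics/w17.png",w);cv2.imwrite("pics/s17.png",s)
a=cv2.resize(w[130:345],(700,269)); b=cv2.resize(s[160:310,200:400],(440,330),interpolation=cv2.INTER_CUBIC); c=np.zeros((600,700,3),np.uint8); c[:269]=a; c[270:600,:440]=b
k=red(optics.read_camera("top")); n,l,st,cc=cv2.connectedComponentsWithStats(k); print([(st[i,4],cc[i].round()) for i in range(1,n) if st[i,4]>40])
cv2.imwrite("pics/x17.png",c)
go([.6504,-.0155,.28],np.pi/2-.036)
E
```

```text
[(np.int32(2413), array([542., 212.])), (np.int32(251), array([263., 197.])), (np.int32(394), array([231., 202.])), (np.int32(120), array([330., 197.])), (np.int32(73), array([260., 213.])), (np.int32(812), array([  7., 256.]))]
t 28.2 pos [ 0.498  -0.058   0.3264] yaxis [ 0.038  0.999 -0.   ] off [-0.1506  0.0483  0.0466] ang [-0.0003  0.0013 -0.0026] F [-0.2 -0.2 -0.3] w 0.647
```

View pics/x17.png

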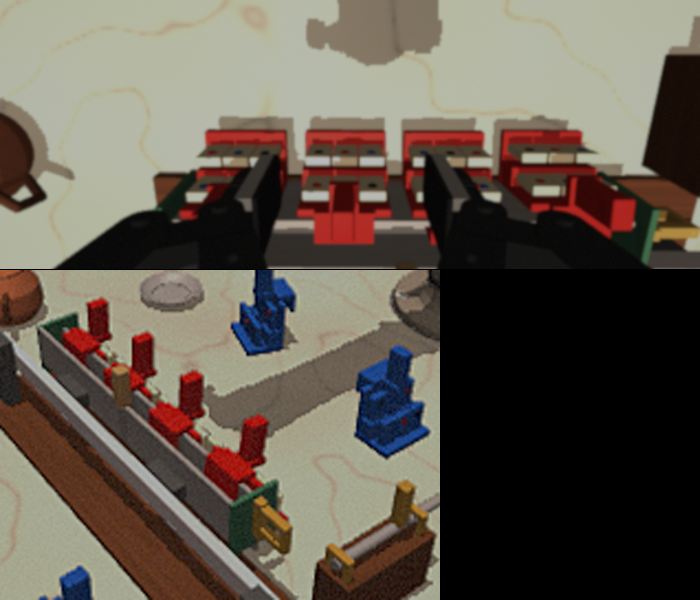

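Picture: four caddies hang evenly on the lip, and no red caddy is left on the marble. Now the carriage post.

Request:
drive_tool(
  deltas=[
    {"gripper": 90, "offset": [-0.045, 0.015, 0.0], "angular": [0, 0, 0]},
    {"gripper": 90, "offset": [-0.09, 0.03, 0.02], "angular": [0, 0, 0]},
    {"gripper": 90, "offset": [-0.13, 0.045, 0.046], "angular": [0, 0, 0]},
    {"gripper": 90, "offset": [-0.15, 0.045, 0.046], "angular": [0, 0, 0]},
    {"gripper": 90, "offset": [-0.15, 0.045, 0.046], "angular": [0, 0, 0]},
  ],
)

```text
t: 28.7
eef_pos: [0.6517, -0.0192, 0.2774]
tool_rot: [-0.001, 0.019, 1.0, -0.001]
contact_force: [-0.8, -0.7, 0.7]
gripper_width: 0.644
grasp_force: 0.0
```

```bash
python3 - <<'E'
from h import *
m=optics.camera_model("wrist"); w=optics.read_camera("wrist"); cv2.imwrite("pics/w18.png",w)
go([.6504,-.0155,.206],np.pi/2-.036)
h=cv2.cvtColor(w,cv2.COLOR_BGR2HSV)[225:262,180:380]; k=((h[...,0]>10)&(h[...,0]<28)&(h[...,1]>90)&(h[...,2]>50)).astype(np.uint8)
n,l,s,c=cv2.connectedComponentsWithStats(k); print([(s[i],(c[i]+[180,225]).round()) for i in range(1,n) if s[i,4]>60]); print(proj(m,[.6504,-.0155,.166]))
E
```

```text
t 28.75 pos [ 0.6503 -0.0198  0.2783] yaxis [ 0.04   0.999 -0.001] off [-0.0001  0.0044  0.0723] ang [-0.0016 -0.0026 -0.0049] F [-0.1 -1.8  0.5] w 0.649
[(array([ 99,   0,  26,  27, 609], dtype=int32), array([291., 237.]))]
(np.float64(286.43139765312276), np.float64(239.2039072653916))
```

Request:
drive_tool(
  deltas=[
    {"gripper": 90, "offset": [0, 0.006, 0.03], "angular": [0, 0, 0]},
    {"gripper": 90, "offset": [0, 0.006, 0.07], "angular": [0, 0, 0]},
    {"gripper": 90, "offset": [0, 0.006, 0.071], "angular": [0, 0, 0]},
    {"gripper": 255, "offset": [0, 0.006, 0.071], "angular": [0, 0, 0]},
    {"gripper": 255, "offset": [0, 0.006, 0.071], "angular": [0, 0, 0]},
  ],
  grip_force=40,
)

```text
t: 29.25
eef_pos: [0.6505, -0.0132, 0.2116]
tool_rot: [0.002, 0.02, 1.0, -0.0]
contact_force: [0.8, -0.2, 0.3]
gripper_width: 0.316
grasp_force: 0.0
```

Request:
drive_tool(
  deltas=[
    {"gripper": 255, "offset": [0, 0, 0], "angular": [0, 0, 0]},
    {"gripper": 255, "offset": [0, 0, 0], "angular": [0, 0, 0]},
    {"gripper": 255, "offset": [0, 0, 0], "angular": [0, 0, 0]},
    {"gripper": 255, "offset": [0, 0.004, 0], "angular": [0, 0, 0]},
    {"gripper": 255, "offset": [0, 0.01, 0], "angular": [0, 0, 0]},
  ],
)

```text
t: 29.75
eef_pos: [0.6509, -0.0045, 0.2118]
tool_rot: [0.002, 0.02, 1.0, -0.001]
contact_force: [-2.8, -3.0, 6.5]
gripper_width: 0.177
grasp_force: 40.7
```

Request:
drive_tool(
  deltas=[
    {"gripper": 255, "offset": [0, 0.008, 0], "angular": [0, 0, 0]},
    {"gripper": 255, "offset": [0, 0.016, 0], "angular": [0, 0, 0]},
    {"gripper": 255, "offset": [0, 0.024, 0], "angular": [0, 0, 0]},
    {"gripper": 255, "offset": [0, 0.032, 0], "angular": [0, 0, 0]},
    {"gripper": 255, "offset": [0, 0.04, 0], "angular": [0, 0, 0]},
  ],
)

```text
t: 30.25
eef_pos: [0.6525, 0.0364, 0.2118]
tool_rot: [0.002, 0.02, 1.0, -0.0]
contact_force: [-1.9, -2.3, 8.0]
gripper_width: 0.18
grasp_force: 40.7
```

```bash
python3 - <<'E'
from h import *
go([.653,.0555,.2071],np.pi/2-.036)
E
```

```text
t 30.25 pos [0.6525 0.0364 0.2118] yaxis [ 0.039  0.999 -0.001] off [0.0003 0.0191 0.0047] ang [-0.0012  0.0044 -0.0042] F [-1.9 -2.3  8. ] w 0.18
```

Request:
drive_tool(
  deltas=[
    {"gripper": 255, "offset": [0, 0.007, 0], "angular": [0, 0, 0]},
    {"gripper": 255, "offset": [0, 0.013, 0], "angular": [0, 0, 0]},
    {"gripper": 255, "offset": [0, 0.017, 0], "angular": [0, 0, 0]},
    {"gripper": 255, "offset": [0, 0.02, 0], "angular": [0, 0, 0]},
    {"gripper": 255, "offset": [0, 0.022, 0], "angular": [0, 0, 0]},
  ],
)

```text
t: 30.75
eef_pos: [0.6533, 0.0556, 0.2118]
tool_rot: [0.002, 0.02, 1.0, -0.002]
contact_force: [-2.2, -11.9, 8.1]
gripper_width: 0.182
grasp_force: 41.1
```

Request:
drive_tool(
  deltas=[
    {"gripper": 255, "offset": [0, 0.002, 0], "angular": [0, 0, 0]},
    {"gripper": 255, "offset": [0, 0.003, 0], "angular": [0, 0, 0]},
    {"gripper": 255, "offset": [0, 0.003, 0], "angular": [0, 0, 0]},
  ],
)

```text
t: 31.05
eef_pos: [0.6533, 0.0558, 0.2118]
tool_rot: [0.001, 0.022, 1.0, -0.003]
contact_force: [-3.1, -14.1, 10.4]
gripper_width: 0.179
grasp_force: 41.2
```

```bash
python3 - <<'E'
from h import *
go([.653,.0555,.2071],np.pi/2-.036)
E
```

```text
t 31.05 pos [0.6533 0.0558 0.2118] yaxis [ 0.043  0.999 -0.007] off [ 0.0003 -0.0003  0.0047] ang [-0.0086  0.0034 -0.0093] F [ -3.1 -14.1  10.4] w 0.179
```

Carriage home against the stop. Release, then to the bolt.

Request:
drive_tool(
  deltas=[
    {"gripper": 255, "offset": [0, -0.002, 0], "angular": [0, 0, 0]},
    {"gripper": 90, "offset": [0, -0.002, 0], "angular": [0, 0, 0]},
    {"gripper": 90, "offset": [0, -0.002, 0], "angular": [0, 0, 0]},
    {"gripper": 90, "offset": [0, -0.002, 0], "angular": [0, 0, 0]},
    {"gripper": 90, "offset": [0, -0.002, -0.04], "angular": [0, 0, 0]},
  ],
)

```text
t: 31.55
eef_pos: [0.6492, 0.0612, 0.2442]
tool_rot: [-0.005, 0.018, 1.0, -0.001]
contact_force: [-0.0, -0.2, -0.7]
gripper_width: 0.643
grasp_force: 0.0
```

Request:
drive_tool(
  deltas=[
    {"gripper": 90, "offset": [0, 0, -0.04], "angular": [0, 0, 0]},
    {"gripper": 90, "offset": [0.03, 0.04, -0.04], "angular": [0, 0, 0.18]},
    {"gripper": 90, "offset": [0.06, 0.08, -0.04], "angular": [0, 0, 0.36]},
    {"gripper": 90, "offset": [0.08, 0.12, -0.04], "angular": [0, 0, 0.54]},
    {"gripper": 90, "offset": [0.1, 0.16, -0.04], "angular": [0, 0, 0.72]},
  ],
)

```text
t: 32.05
eef_pos: [0.5571, 0.2264, 0.2894]
tool_rot: [-0.0, 0.3, 0.954, 0.0]
contact_force: [0.9, 1.2, -0.1]
gripper_width: 0.646
grasp_force: 0.0
```

```bash
python3 - <<'E'
from h import *
go([.5265,.292,.26],-.035)
E
```

```text
t 32.05 pos [0.5571 0.2264 0.2894] yaxis [0.572 0.82  0.001] off [0.0627 0.0363 0.0295] ang [ 7.0000e-04 -9.0000e-04  1.2697e+00] F [ 0.9  1.2 -0.1] w 0.646
```

Request:
drive_tool(
  deltas=[
    {"gripper": 90, "offset": [0.03, 0.018, 0], "angular": [0, 0, 0.19]},
    {"gripper": 90, "offset": [0.063, 0.036, 0], "angular": [0, 0, 0.38]},
    {"gripper": 90, "offset": [0.063, 0.036, 0], "angular": [0, 0, 0.57]},
    {"gripper": 90, "offset": [0.063, 0.036, 0], "angular": [0, 0, 0.76]},
    {"gripper": 90, "offset": [0.063, 0.036, 0.02], "angular": [0, 0, 0.95]},
  ],
)

```text
t: 32.55
eef_pos: [0.5279, 0.2915, 0.2714]
tool_rot: [0.001, 0.626, 0.779, 0.003]
contact_force: [-0.3, 0.9, 0.0]
gripper_width: 0.648
grasp_force: 0.0
```

Request:
drive_tool(
  deltas=[
    {"gripper": 90, "offset": [0, 0, 0], "angular": [0, 0, 0.19]},
    {"gripper": 90, "offset": [0, 0, 0], "angular": [0, 0, 0.32]},
    {"gripper": 90, "offset": [0, 0, 0], "angular": [0, 0, 0.32]},
    {"gripper": 90, "offset": [0, 0, 0], "angular": [0, 0, 0.32]},
  ],
)

```text
t: 32.95
eef_pos: [0.5268, 0.2902, 0.2692]
tool_rot: [-0.0, 0.716, 0.698, 0.0]
contact_force: [-0.5, 0.2, 0.0]
gripper_width: 0.648
grasp_force: 0.0
```

```bash
python3 - <<'E'
from h import *
m=optics.camera_model("wrist"); w=optics.read_camera("wrist"); cv2.imwrite("pics/w19.png",w)
go([.5265,.292,.179],-.035)
h=cv2.cvtColor(w,cv2.COLOR_BGR2HSV); k=((h[...,0]>14)&(h[...,0]<32)&(h[...,1]>130)&(h[...,2]>60)).astype(np.uint8); k[262:]=0
n,l,s,c=cv2.connectedComponentsWithStats(k); print([(s[i],c[i].round()) for i in range(1,n) if s[i,4]>60]); print(proj(m,[.5245,.2895,.14]))
E
```

```text
t 33.0 pos [0.5269 0.2901 0.2693] yaxis [ 1.    -0.027  0.   ] off [ 0.0019 -0.0005  0.0903] ang [ 0.0001 -0.0004  0.0101] F [-0.8  0.6 -0. ] w 0.644
[(array([231,   0,  23,  28,  73], dtype=int32), array([239.,  13.])), (array([ 250,   41,   42,   42, 1180], dtype=int32), array([268.,  61.])), (array([ 113,  117,  109,   39, 1142], dtype=int32), array([170., 139.])), (array([ 394,  188,   34,   69, 1495], dtype=int32), array([411., 220.])), (array([251, 192,  12,  42, 448], dtype=int32), array([257., 213.])), (array([373, 194,  21,  44, 550], dtype=int32), array([385., 216.])), (array([273, 207,  21,  36, 623], dtype=int32), array([283., 225.]))]
(np.float64(277.8992489630974), np.float64(234.12654414908695))
```

Request:
drive_tool(
  deltas=[
    {"gripper": 90, "offset": [0.001, 0.001, 0.04], "angular": [0, 0, 0]},
    {"gripper": 90, "offset": [0.001, 0.001, 0.08], "angular": [0, 0, 0]},
    {"gripper": 90, "offset": [0.001, 0.001, 0.089], "angular": [0, 0, 0]},
    {"gripper": 90, "offset": [0.001, 0.001, 0.089], "angular": [0, 0, 0]},
    {"gripper": 255, "offset": [0.001, 0.001, 0.089], "angular": [0, 0, 0]},
  ],
)

```text
t: 33.5
eef_pos: [0.5291, 0.2909, 0.1817]
tool_rot: [0.0, 0.718, 0.696, 0.001]
contact_force: [0.1, 0.4, 0.8]
gripper_width: 0.497
grasp_force: 0.0
```

Request:
drive_tool(
  deltas=[
    {"gripper": 255, "offset": [0, 0, 0], "angular": [0, 0, 0]},
    {"gripper": 255, "offset": [0, 0, 0], "angular": [0, 0, 0]},
    {"gripper": 255, "offset": [0, 0, 0], "angular": [0, 0, 0]},
    {"gripper": 255, "offset": [0, 0, 0], "angular": [0, 0, 0]},
    {"gripper": 255, "offset": [0, 0.008, 0], "angular": [0, 0, 0]},
  ],
)

```text
t: 34.0
eef_pos: [0.536, 0.2908, 0.182]
tool_rot: [-0.0, 0.718, 0.696, 0.001]
contact_force: [-3.1, -1.1, 7.5]
gripper_width: 0.162
grasp_force: 40.0
```

Request:
drive_tool(
  deltas=[
    {"gripper": 255, "offset": [0, 0.008, 0], "angular": [0, 0, 0]},
    {"gripper": 255, "offset": [0, 0.016, 0], "angular": [0, 0, 0]},
    {"gripper": 255, "offset": [0, 0.024, 0], "angular": [0, 0, 0]},
    {"gripper": 255, "offset": [0, 0.031, 0], "angular": [0, 0, 0]},
    {"gripper": 255, "offset": [0, 0.035, 0], "angular": [0, 0, 0]},
  ],
)

```text
t: 34.5
eef_pos: [0.5721, 0.2895, 0.182]
tool_rot: [0.0, 0.718, 0.696, 0.001]
contact_force: [-2.3, -1.6, 8.1]
gripper_width: 0.155
grasp_force: 40.0
```

```bash
python3 - <<'E'
from h import *
go([.5697,.2911,.18],-.035)
E
```

```text
t 34.5 pos [0.5721 0.2895 0.182 ] yaxis [ 1.    -0.031  0.002] off [ 0.0016 -0.0024  0.002 ] ang [ 0.002  -0.0019  0.0054] F [-2.3 -1.6  8.1] w 0.155
```

Push on until it stops.

Request:
drive_tool(
  deltas=[
    {"gripper": 255, "offset": [0, 0.002, 0], "angular": [0, 0, 0]},
    {"gripper": 255, "offset": [0, 0.004, 0], "angular": [0, 0, 0]},
    {"gripper": 255, "offset": [0, 0.005, 0], "angular": [0, 0, 0]},
    {"gripper": 255, "offset": [0, 0.006, 0], "angular": [0, 0, 0]},
    {"gripper": 255, "offset": [0, 0.006, 0], "angular": [0, 0, 0]},
  ],
)

```text
t: 35.0
eef_pos: [0.5736, 0.2896, 0.1819]
tool_rot: [-0.003, 0.717, 0.697, -0.003]
contact_force: [-18.9, -4.0, 20.1]
gripper_width: 0.158
grasp_force: 42.4
```

Request:
drive_tool(
  deltas=[
    {"gripper": 255, "offset": [0, -0.003, 0], "angular": [0, 0, 0]},
    {"gripper": 90, "offset": [0, -0.004, 0], "angular": [0, 0, 0]},
    {"gripper": 90, "offset": [0, -0.004, 0], "angular": [0, 0, 0]},
    {"gripper": 90, "offset": [0, -0.004, 0], "angular": [0, 0, 0]},
    {"gripper": 90, "offset": [0, -0.004, -0.03], "angular": [0, 0, 0]},
  ],
)

```text
t: 35.5
eef_pos: [0.571, 0.2884, 0.2066]
tool_rot: [-0.001, 0.718, 0.696, -0.004]
contact_force: [-0.4, 0.6, -1.4]
gripper_width: 0.648
grasp_force: 0.0
```

Request:
drive_tool(
  deltas=[
    {"gripper": 90, "offset": [0, 0, -0.04], "angular": [0, 0, 0]},
    {"gripper": 90, "offset": [0, -0.03, -0.08], "angular": [0, 0, 0]},
    {"gripper": 90, "offset": [0.02, -0.06, -0.11], "angular": [0, 0, 0]},
    {"gripper": 90, "offset": [0.02, -0.06, -0.11], "angular": [0, 0, 0]},
    {"gripper": 90, "offset": [0.02, -0.06, -0.11], "angular": [0, 0, 0]},
  ],
)

```text
t: 36.0
eef_pos: [0.5135, 0.3119, 0.3209]
tool_rot: [-0.0, 0.717, 0.697, 0.001]
contact_force: [-0.5, 0.3, -0.1]
gripper_width: 0.648
grasp_force: 0.0
```

```bash
python3 - <<'E'
from h import *
w=optics.read_camera("wrist"); s=optics.read_camera("scene"); t=optics.read_camera("top")
cv2.imwrite("pics/s20.png",s);cv2.imwrite("pics/t20.png",t)
c=np.zeros((600,800,3),np.uint8); c[:300,:400]=cv2.resize(w,(400,300)); c[:300,400:]=cv2.resize(t[150:300,160:360],(400,300)); c[300:]=cv2.resize(s[180:300,200:440],(800,400))[50:350]
cv2.imwrite("pics/x20.png",c); go([0,0,0])
E
```

```text
t 36.15 pos [0.5141 0.3099 0.3189] yaxis [ 0.999 -0.032 -0.001] off [-0.3255 -0.5037  0.3201] ang [0. 0. 0.] F [-0.4 -0.  -0.3] w 0.647
```

View pics/x20.png

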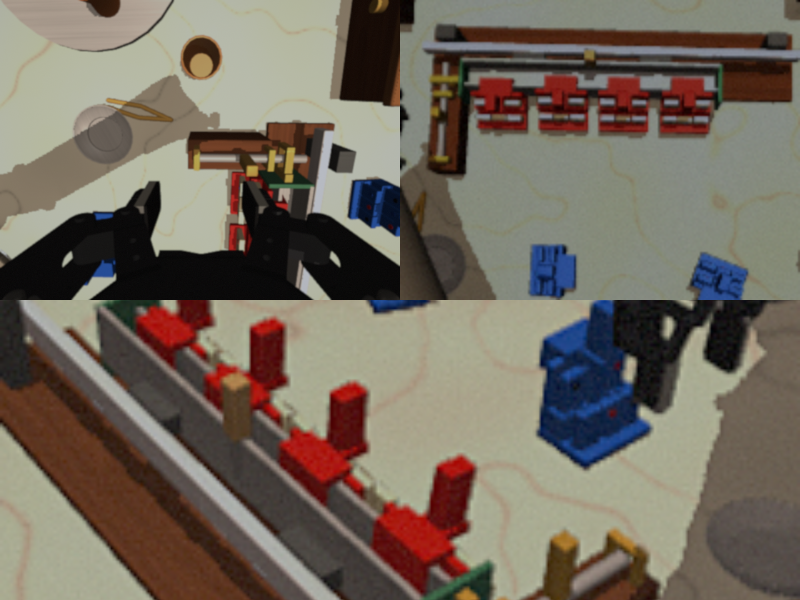

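The final view shows all four caddies hanging level, the carriage home at the left, the bolt through the keeper, and the tea things untouched.

```bash
python3 -c "
from station import bot
print(bot.hand_in())"
```

```text
the job is handed in; nothing more can be done
None
```

The job is handed in at about 36 s: all four red caddies hang seated on the rail, the carriage is home, the bolt is fully in its keeper and the tea things are untouched; one caddy landed on the lip at first, so I set it back on the marble, regrasped it and hung it.

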